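# Centre a vibration pickup on the exciter table

### The job

The slim vibration pickup stands off-centre on the small round table on top of the vibration exciter. Nudge it with light fingertip taps on its foot until it stands upright in the middle of the table, with its foot wholly inside the inner engraved ring; it is top-heavy and tips easily, so be gentle: do not rock it over, strike it, pinch it or lift it, and leave the other things on the bench where they are. Finish with the hand clear.

Things in the scene. Friction and masses are not known exactly. Their poses are not given: they have to be found in the camera images.
- pickup: the pickup to centre: dark steel, round, 63 mm tall, loose, about 0.16 kg. A flat foot 32 mm in diameter, 10 mm tall (its widest part: tap here); neck 17 mm in diameter up to height 20; heavy body 25 mm in diameter up to 54; plug on top. Origin: centre of the foot's underside, z up its axis. Tapped at the foot it slides (1 to 2 N) and stops with the finger; pushed on the body it may tip
- platen_centre (a point): the middle of the top face of the exciter's round aluminium table (disc 84 mm in diameter, 10 mm thick, top 124 mm above the bench, fixed, nothing else on it). The inner engraved ring has an inside diameter of 42 mm, the outer one 67 mm, both about this point. z up
- exciter: the vibration exciter, fixed to the bench: grey drum 132 mm in diameter over its base and 104 mm tall, with a rubber bellows and the round table above it. Origin at the centre of its underside; the table is on the same axis
- stub: bystander: short bright steel pickup standing on the bench, 26 mm in diameter, 41 mm tall, origin under its centre
- glue: bystander: small white bottle with a black cap, 34 mm in diameter, 85 mm tall, origin under its centre
- weight: bystander: brass knob weight, 32 mm in diameter, 55 mm tall, origin under its centre
- spanner: bystander: spanner lying flat, 150 mm long along its x axis
- driver: bystander: screwdriver lying flat, 170 mm long along its x axis
- meter: bystander: grey hand-held meter lying face up, 150 x 78 x 28 mm, origin under its centre
- case: bystander: small shut wooden case, 100 x 60 x 31 mm, origin under its centre
Things that resemble listed ones, but are neither listed nor needed, are in the scene too. What is shaped like the pickup but purple is not meant.

How it is judged (in metres and radians):
At the end, for the whole second after the job is handed in: The pickup stands upright (within 3 degrees) and at rest on the exciter's table, its axis within 5 mm of the table's middle (foot inside the inner ring); every bystander is within 20 mm of where it was (horizontal distance between pickup and platen_centre below 0.005 m and z of pickup in the frame of platen_centre between -0.003 and 0.003 m and angle between pickup's own z axis and vertical below 0.05 rad and linear speed of pickup below 0.01 m/s and distance of each of stub, glue, weight, spanner, driver, meter, case from where it was at the start of the episode below 0.02 m); the robot touches nothing.
It fails at once if the pickup was rocked by more than 14 degrees, tipped over or knocked off the table (angle between pickup's own z axis and vertical above 0.25 rad or z of pickup in the frame of platen_centre below -0.01 m).
It fails at once if the pickup was pinched between the fingers, or lifted off the table (foot centre more than 6 mm up) (z of pickup in the frame of platen_centre above 0.006 m or (contact force between the fingers and pickup above 0.1 N and horizontal distance between the grasp point and pickup below 0.012 m and z of the grasp point in the frame of platen_centre below 0.075 m)).
It fails at once if the pickup was pressed or squeezed with more than 12 N (contact force between the fingers and pickup above 12 N).
It fails at once if the pickup was struck so that it moved faster than 0.2 m/s (linear speed of pickup above 0.2 m/s).
It fails at once if another thing on the bench was shifted by more than 20 mm (distance of any of stub, glue, weight, spanner, driver, meter, case from where it was at the start of the episode above 0.02 m).
It also fails if it takes over 48 s, if anything falls off the work surface, if the arm or the gripper's body presses on something with over 40 N, if the wrist force passes 120 N, or if a joint passes its speed limit or range.

### The arm

A 7-joint arm with a two-finger parallel gripper is mounted at the origin on the work surface. World frame = base frame: x ahead of the robot, y to its left, z up, the work surface at z = 0. Lengths are in m, angles in degrees, forces in N, time in s.
With the tool pointing down it reaches from about 0.425 to 0.875 m from the base axis. Payload 4.7 kg.
Tool frame: the origin (TCP) lies between the finger pads; the fingertips stand 14 mm ahead of it and the grasp point (between the pads) lies 5 mm behind it (env.tip_reach is the distance from the TCP to the fingertips, in m); z points along the fingers, y is the direction in which the jaws open and shut (so a half turn about z gives the same grasp; the last joint's range is limited). The gripper opens to 87 mm and grips with 3 to 60 N. Pads are 19 mm wide; open, the fingers measure 117 mm over their backs; the gripper's body (75 mm by 190 mm) begins 51 mm behind the grasp point.
Start: joints at [68.073, 18.392, -4.016, 83.108, 1.295, 78.541, -3.26], TCP at [0.251, -0.6, 0.204] pointing down, gripper open.
Joint ranges: [-163.93, 163.93], [-17.29, 119.83], [-79.2, 71.16], [3.27, 140.29], [-89.18, 269.18], [5.43, 117.66], [-154.24, 154.24]. Speed limits (degrees/s): [147.25, 147.25, 180, 180, 180, 180, 180].

### API

Orientations are given as [roll, pitch, yaw] about the fixed x, y, z axes, in that order (R = Rz(yaw) Ry(pitch) Rx(roll)).
In Python, from cell import env gives the robot as it stands. The module is installed in compiled form; this text tells all that it offers.
- The arm moves only by the shell command python3 -m pendant 'ROWS' [FORCE]. ROWS is JSON, a list of rows, each an object of numbers: "rx", "ry", "rz": the turn, a rotation vector about the tool's x, y, z in degrees; "tx", "ty", "tz": the shift along the tool's x, y, z in mm; "jaw": the finger opening in mm, from 0 to 87. In form: [{"rx": .., "ry": .., "rz": .., "tx": .., "ty": .., "tz": .., "jaw": ..}, ...]. A call has 1 to 20 rows; each row shifts and turns the commanded pose from where the row before left it, along the tool's axes as they then stand; what a row does not reach is not made up. A row lasts 1/12 s, in which the tool goes at most 41.7 mm and 7.16 degrees, less where a joint would pass 70% of its speed; a pose out of reach is approached as far as the arm can. A call with a gripper value outside its range is refused whole. The fingers move at their own pace and stop on an object; FORCE is the grip in N (left out, the last holds). Time passes only in rows, so rows that do not move let the fingers close. It gives the time, the measured TCP pose, the force and the opening at its end, in the units of the state.
- env.get_obs(): the state, without advancing time (a new reading comes with each control period).
- env.read_camera(name): name is "scene" or "top" or "wrist"; returns a dict with "img" (384x512x3 uint8, red, green, blue), "range_z" (384x512 float32, m along the optical axis (not along the pixel's ray), 0 where there is no reading), "vertical_fov" (degrees; the focal length in pixels is half the picture's height over the tangent of half this angle, whatever the lens; pixels are square), "cx", "cy" (the principal point, pixels), "world_to_cam" (4x4, takes a point from world to camera coordinates). Camera axes: x right, y up, looking along -z (the intrinsics and any distortion apply to the point x, -y, -z); pixel columns grow to the right and rows downward; lengths in m; the calibration is good to about 2 mm. A picture is of the moment at which its call begins.
- env.sign_off(): hands the job in, once; it reports no verdict.
The state is a dict: "time_s": time; "qpos": joint angles; "joint_velocities": joint speeds; "effort": joint torques, N m; "tool_pos": TCP position; "tool_rot": TCP orientation; "force": force on the tool from outside, world axes, zero at the start; "wrist_torque": the same for the moment, N m; "grip_width": finger opening in m.
Only numpy, scipy, OpenCV 4.12 (cv2) and the standard library are available. Lean on these libraries where they do the work, as an engineer would, in place of code of your own. Each camera call takes 0.05 s, during which the arm holds its last target.

## Working session

There is one attempt and no reset: what is moved stays moved. The work goes in short steps, Python scripts to look and compute and a shell command to move; the robot and the scene stay as the last step left them, time stands still between calls to the robot, and variables do not carry over. Pictures are saved under pics/ and viewed, and the job is handed in when it is done.

```bash
mkdir -p pics
python3 - <<'E'
from cell import env
import cv2,numpy as np
o=env.get_obs();print({k:np.round(v,3).tolist() for k,v in o.items()})
for n in("scene","top","wrist"):
    c=env.read_camera(n);cv2.imwrite(f"pics/{n}0.png",c["img"][:,:,::-1])
    print(n,[k for k in c],c["vertical_fov"],c["cx"],c["cy"],np.round(c["world_to_cam"],3).tolist())
E
```

```text
{'time_s': 0.0, 'qpos': [68.073, 18.439, -4.016, 83.176, 1.297, 78.539, -3.26], 'joint_velocities': [-0.078, -0.042, 0.067, -0.093, 0.039, 0.068, 0.006], 'effort': [-0.0, -49.129, -0.404, -31.254, -0.064, 0.044, 0.0], 'tool_pos': [0.251, -0.599, 0.203], 'tool_rot': [-179.892, 0.007, 22.739], 'force': [-0.211, 0.257, -0.375], 'wrist_torque': [-0.035, 0.06, -0.027], 'grip_width': 0.087}
scene ['img', 'range_z', 'vertical_fov', 'cx', 'cy', 'world_to_cam'] 51.12669677971287 260.3373786969674 190.9249573149843 [[0.706, 0.709, 0.013, -0.36], [-0.409, 0.392, 0.824, 0.105], [0.579, -0.587, 0.566, -1.363], [0.0, 0.0, 0.0, 1.0]]
top ['img', 'range_z', 'vertical_fov', 'cx', 'cy', 'world_to_cam'] 43.62533444378472 253.57555528677446 190.00940435052416 [[-0.003, -1.0, -0.003, 0.053], [0.998, -0.003, 0.065, -0.487], [-0.065, -0.002, 0.998, -1.365], [0.0, 0.0, 0.0, 1.0]]
wrist ['img', 'range_z', 'vertical_fov', 'cx', 'cy', 'world_to_cam'] 60.9029548099882 255.95586447736844 189.50477684236338 [[0.388, -0.922, -0.002, -0.648], [0.89, 0.375, -0.26, 0.032], [0.241, 0.099, 0.966, -0.391], [0.0, 0.0, 0.0, 1.0]]
```

View pics/scene0.png

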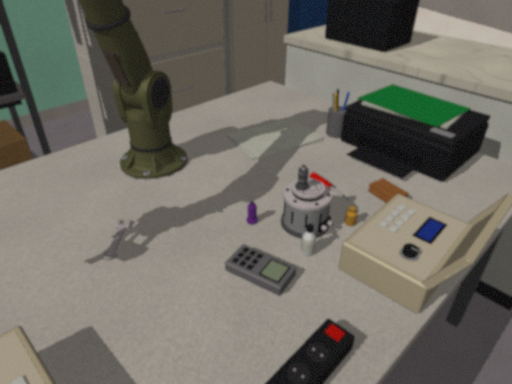

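View pics/top0.png

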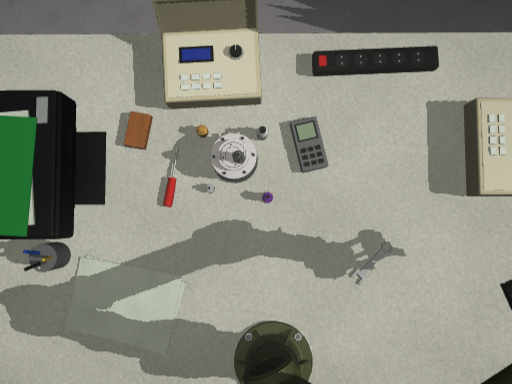

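View pics/wrist0.png

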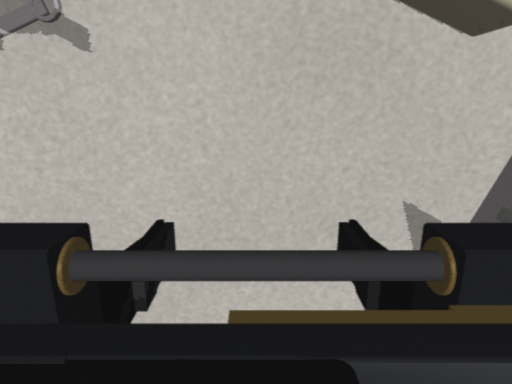

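```bash
cat > h.py <<'E'
from cell import env
import cv2,numpy as np
def cam(n):
    c=env.read_camera(n);h=c["img"].shape[0]
    f=h/2/np.tan(np.radians(c["vertical_fov"]/2));M=np.array(c["world_to_cam"])
    return c,f,M
def ray(c,f,M,u,v,z):
    d=np.array([(u-c["cx"])/f,-(v-c["cy"])/f,-1.]);R=M[:3,:3];o=-R.T@M[:3,3];w=R.T@d
    return o+w*(z-o[2])/w[2]
def proj(c,f,M,p):
    q=M[:3,:3]@np.array(p)+M[:3,3];return c["cx"]-f*q[0]/q[2],c["cy"]+f*q[1]/q[2]
E
python3 - <<'E'
from h import *
for n,(a,b,u,v) in {"top":(195,110,85,90),"scene":(235,150,130,110)}.items():
    c,f,M=cam(n);cr=c["img"][b:b+v,a:a+u,::-1];cv2.imwrite(f"pics/crop_{n}.png",cv2.resize(cr,None,fx=5,fy=5,interpolation=cv2.INTER_CUBIC))
    if n=="top":
        g=c["img"];print(ray(c,f,M,234,157,.124),ray(c,f,M,238,156,.187), ray(c,f,M,267,197,.06),ray(c,f,M,262,131,.085))
        r=c["range_z"]
        print(np.round(r[146:168:2,222:250:2],3))
E
```

```text
[0.56823451 0.10338265 0.124     ] [0.56227564 0.09052437 0.187     ] [0.46452422 0.01432932 0.06      ] [0.64535085 0.02791612 0.085     ]
[[1.275 1.282 1.276 1.281 1.281 1.281 1.277 1.287 1.281 1.28  1.28  1.281
  1.303 1.301]
 [1.284 1.278 1.281 1.284 1.278 1.282 1.276 1.28  1.275 1.28  1.281 1.277
  1.284 1.298]
 [1.282 1.279 1.281 1.276 0.    1.278 1.277 1.283 1.283 1.281 1.279 1.276
  1.281 1.295]
 [1.277 1.277 1.279 1.28  1.28  1.276 1.275 1.226 1.224 1.225 1.283 1.277
  1.276 1.279]
 [1.277 1.284 1.282 1.279 1.275 1.274 1.227 1.218 1.216 1.225 1.225 1.282
  1.279 1.28 ]
 [1.279 1.277 1.275 1.273 1.279 1.276 1.226 1.216 1.213 1.221 1.225 1.27
  1.276 1.279]
 [1.28  1.276 1.277 1.276 1.277 1.278 1.222 1.225 1.222 1.226 1.23  1.269
  1.278 1.279]
 [1.278 1.276 1.277 1.273 1.276 1.276 1.269 1.233 1.226 1.233 1.265 1.273
  1.275 1.3  ]
 [1.274 1.282 1.277 1.28  1.279 1.28  1.274 1.266 1.265 1.263 1.263 1.279
  1.279 1.29 ]
 [1.277 1.277 1.28  1.282 1.278 1.277 1.279 1.279 1.272 1.272 1.275 1.281
  1.291 1.3  ]
 [1.28  1.276 1.28  1.273 1.278 1.277 1.277 1.276 1.279 1.279 1.276 1.283
  1.294 1.294]]
```

View pics/crop_top.png

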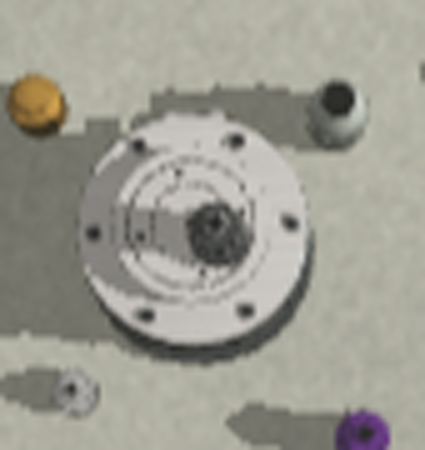

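View pics/crop_scene.png

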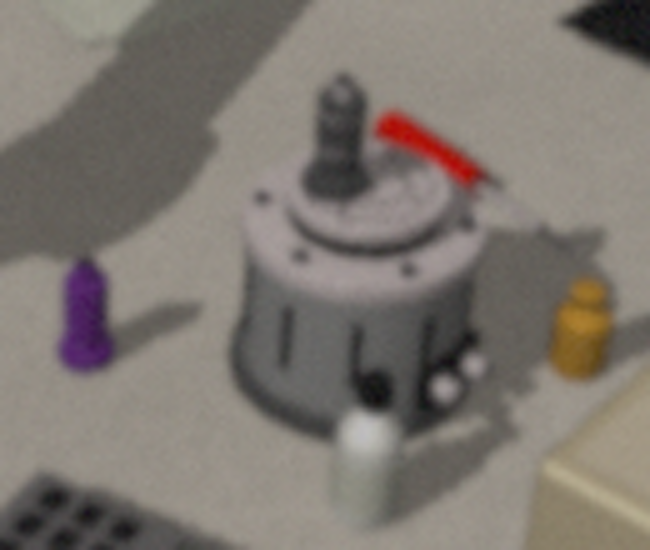

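Run:
```python
from h import *
from scipy.spatial.transform import Rotation as Ro
c,f,M=cam("wrist");o=env.get_obs()
R=Ro.from_euler('xyz',o["tool_rot"],degrees=True).as_matrix()
T=np.eye(4);T[:3,:3]=R;T[:3,3]=o["tool_pos"]
C=np.linalg.inv(M);print(f,np.round(np.linalg.inv(T)@C,4))
# tool-frame shift to (.56,-.0,.30)
print(R.T@(np.array([.56,0.0,.30])-o["tool_pos"])*1000)
```

```text
326.5834538732655 [[ 1.700e-03  9.655e-01  2.603e-01  7.160e-02]
 [ 1.000e+00 -1.900e-03  5.000e-04 -9.000e-04]
 [ 1.000e-03  2.603e-01 -9.655e-01 -1.810e-01]
 [ 0.000e+00  0.000e+00  0.000e+00  1.000e+00]]
[ 516.53224762 -433.44129232  -96.35936421]
```

```bash
python3 -m pendant '[{"rz":-6.7,"tz":-10},{"rz":-6.7,"tz":-10},{"rz":-6.7,"tz":-10},{"rz":-6.7,"tz":-10},{"rz":-6.7,"tz":-10},{"rz":-6.7,"tz":-10},{"rz":-6.7,"tz":-10},{"rz":-6.7,"tz":-10},{"rz":-6.7,"tz":-10},{"rz":-6.7,"tz":-10,"jaw":12}]' 
python3 -m pendant '[{"tx":32,"ty":15},{"tx":32,"ty":15},{"tx":32,"ty":15},{"tx":32,"ty":15},{"tx":32,"ty":15},{"tx":32,"ty":15},{"tx":32,"ty":15},{"tx":32,"ty":15},{"tx":32,"ty":15},{"tx":32,"ty":15},{"tx":32,"ty":15},{"tx":32,"ty":15},{"tx":32,"ty":15},{"tx":32,"ty":15},{"tx":32,"ty":15},{"tx":32,"ty":15},{"tx":32,"ty":15},{"tx":32,"ty":15},{"tx":32,"ty":15},{"tx":32,"ty":15}]'
python3 - <<'E'
from h import *
c,f,M=cam("wrist");cv2.imwrite("pics/w1.png",c["img"][:,:,::-1])
E
```

```text
invalid input at $[0]: expected keys rx, ry, rz, tx, ty, tz, jaw
invalid input at $[0]: expected keys rx, ry, rz, tx, ty, tz, jaw
```

View pics/w1.png

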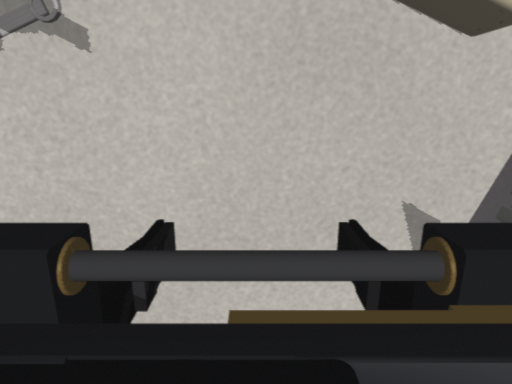

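```bash
python3 -m pendant '[{"rx":0,"ry":0,"rz":-6.7,"tx":0,"ty":0,"tz":-10,"jaw":87},{"rx":0,"ry":0,"rz":-6.7,"tx":0,"ty":0,"tz":-10,"jaw":87},{"rx":0,"ry":0,"rz":-6.7,"tx":0,"ty":0,"tz":-10,"jaw":12},{"rx":0,"ry":0,"rz":-6.7,"tx":0,"ty":0,"tz":-10,"jaw":12},{"rx":0,"ry":0,"rz":-6.7,"tx":0,"ty":0,"tz":-10,"jaw":12},{"rx":0,"ry":0,"rz":-6.7,"tx":0,"ty":0,"tz":-10,"jaw":12},{"rx":0,"ry":0,"rz":-6.7,"tx":0,"ty":0,"tz":-10,"jaw":12},{"rx":0,"ry":0,"rz":-6.7,"tx":0,"ty":0,"tz":-10,"jaw":12},{"rx":0,"ry":0,"rz":-6.7,"tx":0,"ty":0,"tz":-10,"jaw":12},{"rx":0,"ry":0,"rz":-6.7,"tx":0,"ty":0,"tz":-10,"jaw":12}]'
```

```text
time_s: 1.18
tool_pos: [0.2511, -0.5995, 0.3043]
tool_rot: [-180.0, 0.0, 90.1]
force: [0.5, -0.7, -0.4]
grip_width: 0.0418
```

```bash
python3 -m pendant '[{"rx":0,"ry":0,"rz":0,"tx":32,"ty":15,"tz":0,"jaw":12},{"rx":0,"ry":0,"rz":0,"tx":32,"ty":15,"tz":0,"jaw":12},{"rx":0,"ry":0,"rz":0,"tx":32,"ty":15,"tz":0,"jaw":12},{"rx":0,"ry":0,"rz":0,"tx":32,"ty":15,"tz":0,"jaw":12},{"rx":0,"ry":0,"rz":0,"tx":32,"ty":15,"tz":0,"jaw":12},{"rx":0,"ry":0,"rz":0,"tx":32,"ty":15,"tz":0,"jaw":12},{"rx":0,"ry":0,"rz":0,"tx":32,"ty":15,"tz":0,"jaw":12},{"rx":0,"ry":0,"rz":0,"tx":32,"ty":15,"tz":0,"jaw":12},{"rx":0,"ry":0,"rz":0,"tx":32,"ty":15,"tz":0,"jaw":12},{"rx":0,"ry":0,"rz":0,"tx":32,"ty":15,"tz":0,"jaw":12},{"rx":0,"ry":0,"rz":0,"tx":32,"ty":15,"tz":0,"jaw":12},{"rx":0,"ry":0,"rz":0,"tx":32,"ty":15,"tz":0,"jaw":12},{"rx":0,"ry":0,"rz":0,"tx":32,"ty":15,"tz":0,"jaw":12},{"rx":0,"ry":0,"rz":0,"tx":32,"ty":15,"tz":0,"jaw":12},{"rx":0,"ry":0,"rz":0,"tx":32,"ty":15,"tz":0,"jaw":12},{"rx":0,"ry":0,"rz":0,"tx":32,"ty":15,"tz":0,"jaw":12},{"rx":0,"ry":0,"rz":0,"tx":32,"ty":15,"tz":0,"jaw":12},{"rx":0,"ry":0,"rz":0,"tx":32,"ty":15,"tz":0,"jaw":12},{"rx":0,"ry":0,"rz":0,"tx":20,"ty":15,"tz":0,"jaw":12},{"rx":0,"ry":0,"rz":0,"tx":10,"ty":15,"tz":0,"jaw":12}]'
python3 - <<'E'
from h import *
c,f,M=cam("wrist");cv2.imwrite("pics/w2.png",c["img"][:,:,::-1]);print(env.get_obs()["tool_pos"])
E
```

```text
time_s: 2.85
tool_pos: [0.5543, 0.0097, 0.3044]
tool_rot: [179.9, -0.0, 90.0]
force: [0.1, -0.7, -0.6]
grip_width: 0.0119
[0.55649434 0.01028365 0.30370649]
```

View pics/w2.png

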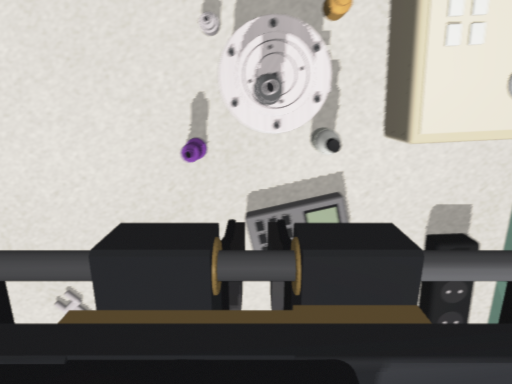

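```bash
python3 -m pendant '[{"rx":0,"ry":0,"rz":0,"tx":5,"ty":0,"tz":-0,"jaw":12},{"rx":0,"ry":0,"rz":0,"tx":5,"ty":0,"tz":20,"jaw":12},{"rx":0,"ry":0,"rz":0,"tx":5,"ty":0,"tz":30,"jaw":12},{"rx":0,"ry":0,"rz":0,"tx":0,"ty":0,"tz":30,"jaw":12},{"rx":0,"ry":0,"rz":0,"tx":0,"ty":0,"tz":20,"jaw":12},{"rx":0,"ry":0,"rz":0,"tx":0,"ty":0,"tz":0,"jaw":12},{"rx":0,"ry":0,"rz":0,"tx":0,"ty":0,"tz":0,"jaw":12},{"rx":0,"ry":0,"rz":0,"tx":0,"ty":0,"tz":0,"jaw":12}]'
cat > look.py <<'E'
from h import *
import sys
c,f,M=cam("wrist");im=c["img"]
cv2.imwrite(f"pics/{sys.argv[1]}.png",cv2.resize(im[:,130:400,::-1],None,fx=2,fy=2,interpolation=cv2.INTER_CUBIC)[:600])
o=env.get_obs();print(np.round(o["tool_pos"],4),np.round(o["tool_rot"],2),np.round(o["force"],2))
E
python3 look.py w3
```

```text
time_s: 3.57
tool_pos: [0.5547, 0.0196, 0.2054]
tool_rot: [179.9, 0.0, 89.7]
force: [0.4, -0.1, 0.3]
grip_width: 0.0122
[0.5551 0.0198 0.2058] [1.7983e+02 3.0000e-02 8.9690e+01] [ 0.89 -0.96 -0.72]
```

View pics/w3.png

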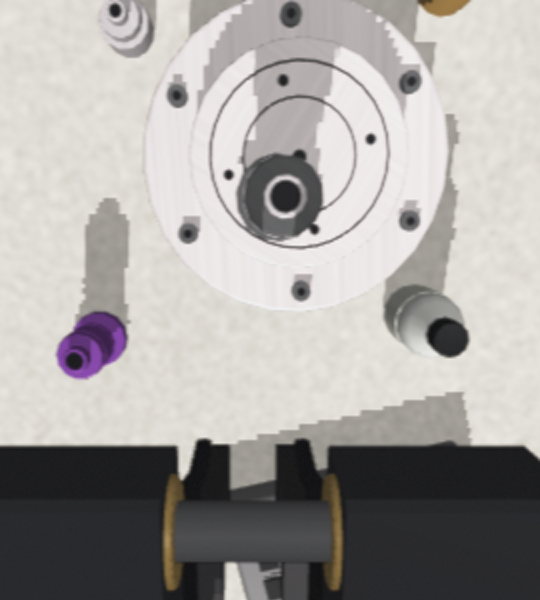

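```bash
cat > rect.py <<'E'
from h import *
import sys
c,f,M=cam("wrist");im=c["img"]
name=sys.argv[1];x0,y0=.565,.105;S=5  # px/mm, window 110mm; image right=+x, up=+y
cor=[(-.055,.055),(.055,.055),(.055,-.055),(-.055,-.055)]
for z,tag in((.124,"a"),(.134,"b")):
    src=np.float32([proj(c,f,M,(x0+a,y0+b,z)) for a,b in cor]);W=110*S
    dst=np.float32([[0,0],[W,0],[W,W],[0,W]])
    H=cv2.getPerspectiveTransform(src,dst)
    r=cv2.warpPerspective(im,H,(W,W),flags=cv2.INTER_CUBIC);cv2.imwrite(f"pics/{name}{tag}.png",r[:,:,::-1])
o=env.get_obs();print(np.round(o["tool_pos"],4),np.round(o["tool_rot"],2),np.round(o["force"],2))
E
python3 rect.py r1
```

```text
[0.5552 0.0199 0.2058] [1.7982e+02 2.0000e-02 8.9700e+01] [ 0.1  -0.21  0.53]
```

View pics/r1a.png

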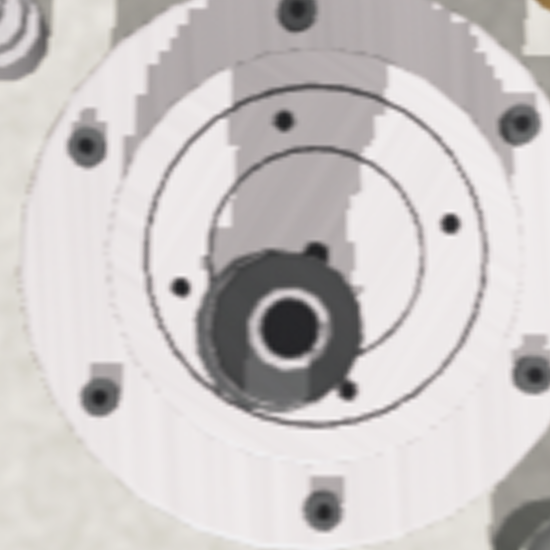

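View pics/r1b.png

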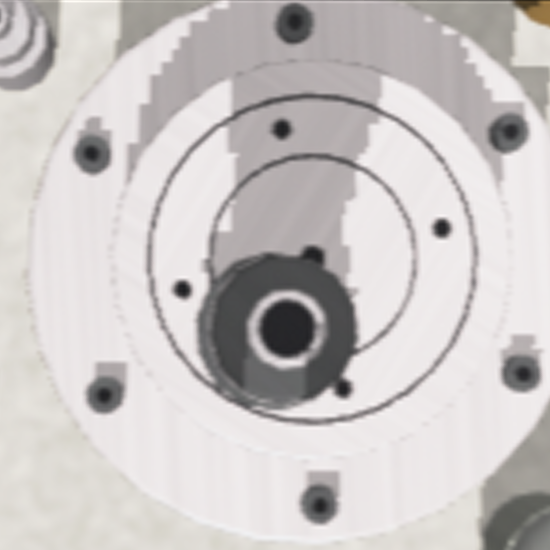

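```bash
python3 -m pendant '[{"rx":0,"ry":0,"rz":6.8,"tx":0,"ty":0,"tz":0,"jaw":12},{"rx":0,"ry":0,"rz":6.8,"tx":0,"ty":0,"tz":0,"jaw":12},{"rx":0,"ry":0,"rz":6.8,"tx":0,"ty":0,"tz":0,"jaw":12},{"rx":0,"ry":0,"rz":6.9,"tx":0,"ty":0,"tz":0,"jaw":12},{"rx":0,"ry":0,"rz":0,"tx":6,"ty":-12,"tz":15,"jaw":12},{"rx":0,"ry":0,"rz":0,"tx":6,"ty":-13,"tz":15,"jaw":12},{"rx":0,"ry":0,"rz":0,"tx":6,"ty":0,"tz":12,"jaw":12},{"rx":0,"ry":0,"rz":0,"tx":6,"ty":0,"tz":8,"jaw":12},{"rx":0,"ry":0,"rz":0,"tx":0,"ty":0,"tz":0,"jaw":12},{"rx":0,"ry":0,"rz":0,"tx":0,"ty":0,"tz":0,"jaw":12}]'
python3 look.py w4; python3 rect.py r2
```

```text
time_s: 4.5
tool_pos: [0.5438, 0.0528, 0.1539]
tool_rot: [-180.0, -0.0, 62.4]
force: [0.4, -0.3, 0.8]
grip_width: 0.0121
[0.544  0.0526 0.1543] [ 1.7996e+02 -3.0000e-02  6.2410e+01] [ 0.52  0.14 -1.22]
[0.544  0.0524 0.1545] [ 1.7994e+02 -3.0000e-02  6.2390e+01] [ 0.66 -0.12  0.02]
```

View pics/w4.png

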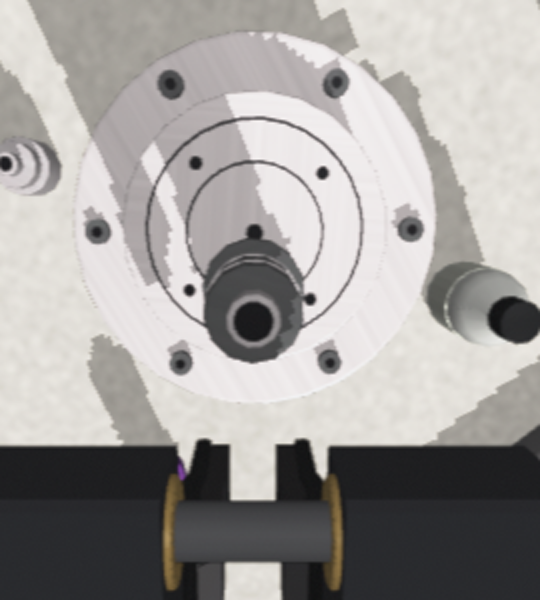

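View pics/r2b.png

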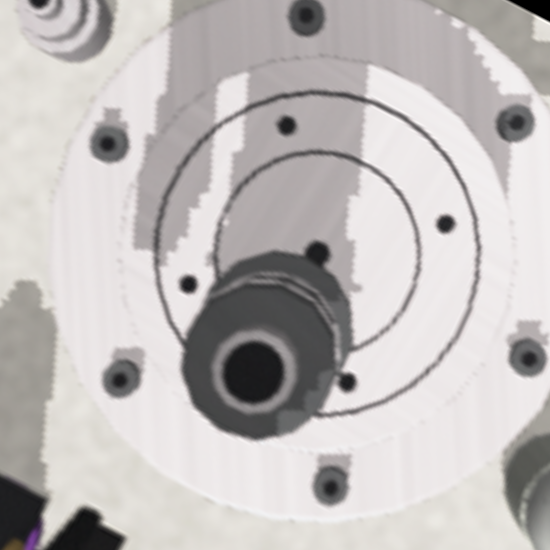

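View pics/r2a.png

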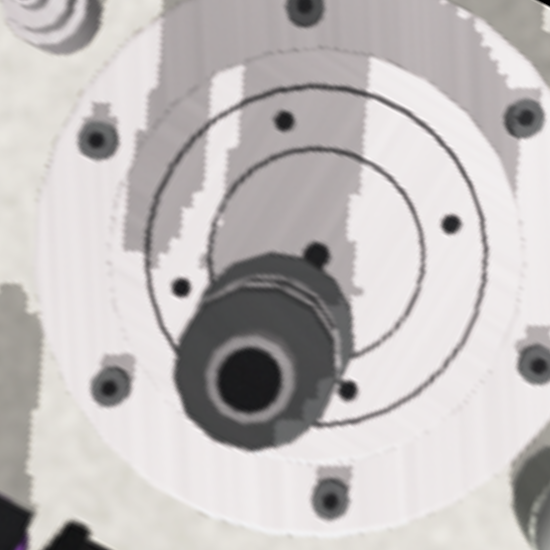

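```bash
python3 -m pendant '[{"rx":0,"ry":0,"rz":0,"tx":0,"ty":0,"tz":5,"jaw":12},{"rx":0,"ry":0,"rz":0,"tx":0,"ty":0,"tz":4,"jaw":12},{"rx":0,"ry":0,"rz":0,"tx":0,"ty":0,"tz":2,"jaw":12},{"rx":0,"ry":0,"rz":0,"tx":4,"ty":0,"tz":0,"jaw":12},{"rx":0,"ry":0,"rz":0,"tx":4,"ty":0,"tz":0,"jaw":12},{"rx":0,"ry":0,"rz":0,"tx":4,"ty":0,"tz":0,"jaw":12},{"rx":0,"ry":0,"rz":0,"tx":3,"ty":0,"tz":0,"jaw":12},{"rx":0,"ry":0,"rz":0,"tx":1,"ty":0,"tz":0,"jaw":12},{"rx":0,"ry":0,"rz":0,"tx":0,"ty":0,"tz":0,"jaw":12},{"rx":0,"ry":0,"rz":0,"tx":0,"ty":0,"tz":0,"jaw":12}]'
python3 look.py w5; python3 rect.py r3
```

```text
time_s: 5.43
tool_pos: [0.5504, 0.0672, 0.1427]
tool_rot: [180.0, 0.0, 62.5]
force: [0.2, 0.7, 0.1]
grip_width: 0.0119
[0.5504 0.067  0.1427] [1.800e+02 1.000e-02 6.244e+01] [-0.27  0.67 -0.37]
[0.5503 0.0669 0.1427] [1.800e+02 2.000e-02 6.243e+01] [0.53 0.02 0.32]
```

View pics/w5.png

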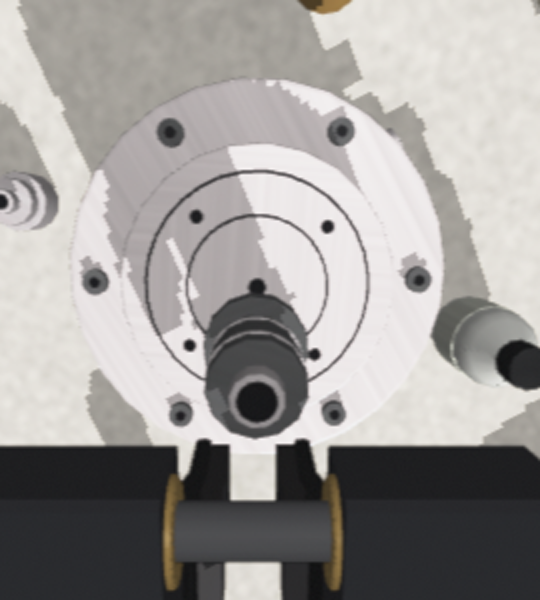

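View pics/r3b.png

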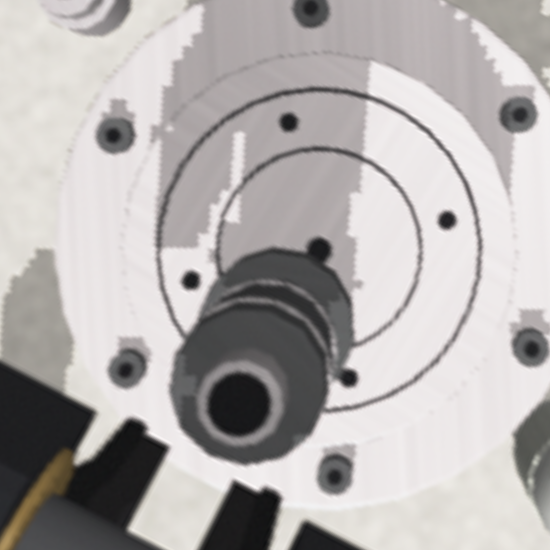

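```bash
python3 -m pendant '[{"rx":0,"ry":0,"rz":0,"tx":1,"ty":0,"tz":0,"jaw":12},{"rx":0,"ry":0,"rz":0,"tx":1,"ty":0,"tz":0,"jaw":12},{"rx":0,"ry":0,"rz":0,"tx":1,"ty":0,"tz":0,"jaw":12},{"rx":0,"ry":0,"rz":0,"tx":1,"ty":0,"tz":0,"jaw":12},{"rx":0,"ry":0,"rz":0,"tx":1,"ty":0,"tz":0,"jaw":12},{"rx":0,"ry":0,"rz":0,"tx":1,"ty":0,"tz":0,"jaw":12},{"rx":0,"ry":0,"rz":0,"tx":1,"ty":0,"tz":0,"jaw":12},{"rx":0,"ry":0,"rz":0,"tx":1,"ty":0,"tz":0,"jaw":12},{"rx":0,"ry":0,"rz":0,"tx":1,"ty":0,"tz":0,"jaw":12},{"rx":0,"ry":0,"rz":0,"tx":1,"ty":0,"tz":0,"jaw":12},{"rx":0,"ry":0,"rz":0,"tx":0,"ty":0,"tz":0,"jaw":12}]'
python3 look.py w6; python3 rect.py r4
```

```text
time_s: 6.45
tool_pos: [0.5551, 0.0759, 0.1428]
tool_rot: [180.0, 0.0, 62.4]
force: [0.1, -0.6, 1.0]
grip_width: 0.0121
[0.5551 0.0758 0.1427] [1.7999e+02 2.0000e-02 6.2430e+01] [-0.19 -0.56 -0.4 ]
[0.5551 0.0758 0.1427] [1.7999e+02 2.0000e-02 6.2430e+01] [-0.27 -1.04  0.82]
```

View pics/w6.png

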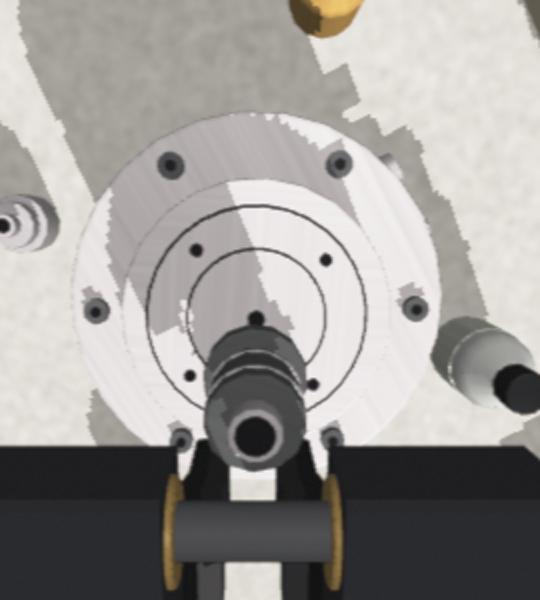

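View pics/r4b.png

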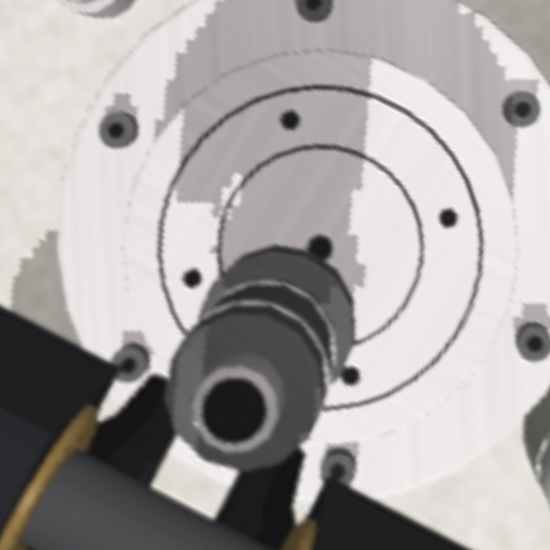

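```bash
python3 -m pendant '[{"rx":0,"ry":0,"rz":0,"tx":1,"ty":0,"tz":0,"jaw":12},{"rx":0,"ry":0,"rz":0,"tx":1,"ty":0,"tz":0,"jaw":12},{"rx":0,"ry":0,"rz":0,"tx":1,"ty":0,"tz":0,"jaw":12},{"rx":0,"ry":0,"rz":0,"tx":1,"ty":0,"tz":0,"jaw":12},{"rx":0,"ry":0,"rz":0,"tx":0,"ty":0,"tz":0,"jaw":12}]'
python3 look.py w7; python3 rect.py r5
python3 - <<'E'
from h import *
c,f,M=cam("scene");cv2.imwrite("pics/s5.png",cv2.resize(c["img"][130:230,240:360,::-1],None,fx=5,fy=5,interpolation=cv2.INTER_CUBIC))
E
```

```text
time_s: 6.97
tool_pos: [0.557, 0.0798, 0.1429]
tool_rot: [180.0, -0.0, 62.5]
force: [-0.6, -1.9, 1.9]
grip_width: 0.012
[0.557  0.0797 0.1428] [ 1.7999e+02 -1.0000e-02  6.2450e+01] [-0.63 -0.96  1.69]
[0.5569 0.0796 0.1428] [180.     0.    62.45] [-0.04 -1.3   1.15]
```

View pics/w7.png

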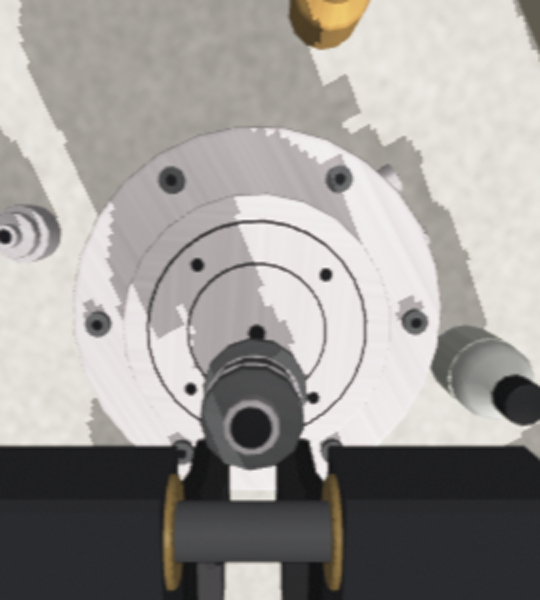

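View pics/r5b.png

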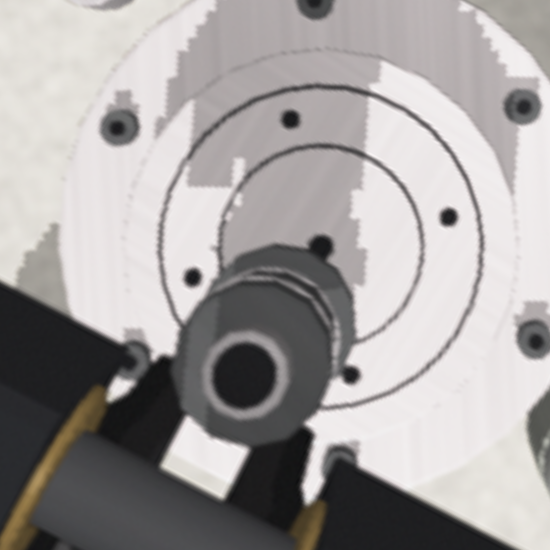

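View pics/s5.png

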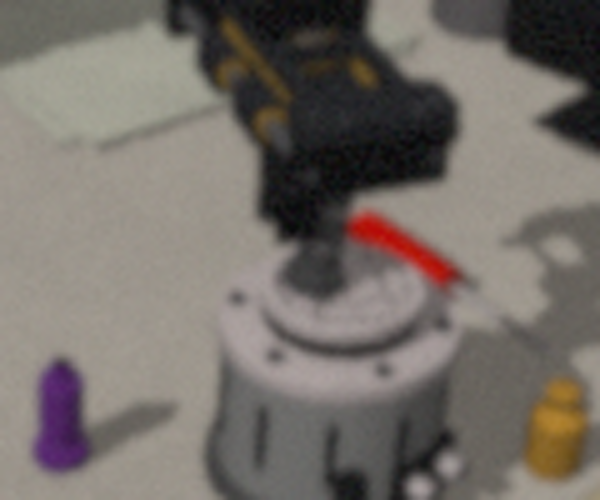

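```bash
python3 -m pendant '[{"rx":0,"ry":0,"rz":0,"tx":-0.7,"ty":0,"tz":0,"jaw":12},{"rx":0,"ry":0,"rz":0,"tx":-0.7,"ty":0,"tz":0,"jaw":12},{"rx":0,"ry":0,"rz":0,"tx":-0.7,"ty":0,"tz":0,"jaw":12},{"rx":0,"ry":0,"rz":0,"tx":-0.7,"ty":0,"tz":0,"jaw":12},{"rx":0,"ry":0,"rz":0,"tx":-0.7,"ty":0,"tz":0,"jaw":12},{"rx":0,"ry":0,"rz":0,"tx":-0.7,"ty":0,"tz":0,"jaw":12},{"rx":0,"ry":0,"rz":0,"tx":-2,"ty":0,"tz":0,"jaw":12},{"rx":0,"ry":0,"rz":0,"tx":-4,"ty":0,"tz":0,"jaw":12},{"rx":0,"ry":0,"rz":0,"tx":-4,"ty":0,"tz":0,"jaw":12},{"rx":0,"ry":0,"rz":0,"tx":0,"ty":0,"tz":0,"jaw":12}]'
python3 look.py w8; python3 rect.py r6
```

```text
time_s: 7.95
tool_pos: [0.55, 0.0658, 0.1427]
tool_rot: [180.0, 0.0, 62.4]
force: [0.2, -0.1, 0.2]
grip_width: 0.012
[0.5502 0.0662 0.1428] [1.7999e+02 2.0000e-02 6.2380e+01] [-0.23 -0.46  0.48]
[0.5503 0.0666 0.1428] [179.99   0.    62.4 ] [ 0.78  0.02 -0.06]
```

View pics/w8.png

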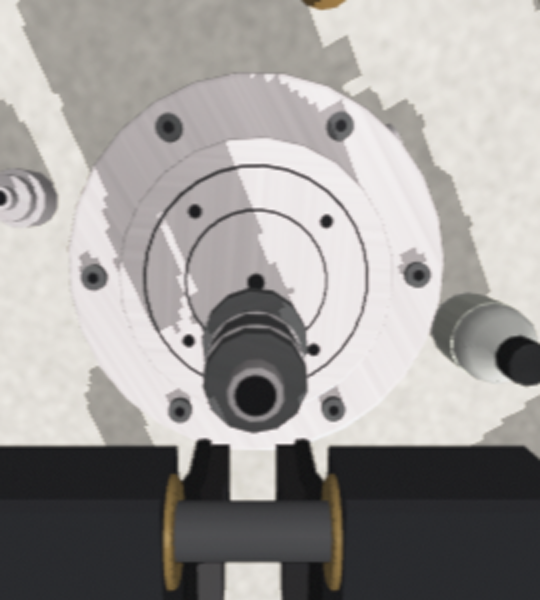

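```bash
python3 -m pendant '[{"rx":0,"ry":0,"rz":0,"tx":-3,"ty":0,"tz":0,"jaw":12},{"rx":0,"ry":0,"rz":0,"tx":-5,"ty":0,"tz":0,"jaw":12},{"rx":0,"ry":5,"rz":0,"tx":0,"ty":0,"tz":0,"jaw":12},{"rx":0,"ry":5,"rz":0,"tx":0,"ty":0,"tz":0,"jaw":12},{"rx":0,"ry":5,"rz":0,"tx":0,"ty":0,"tz":0,"jaw":12},{"rx":0,"ry":5,"rz":0,"tx":0,"ty":0,"tz":0,"jaw":12},{"rx":0,"ry":0,"rz":0,"tx":0,"ty":0,"tz":0,"jaw":12},{"rx":0,"ry":0,"rz":0,"tx":0,"ty":0,"tz":0,"jaw":12}]'
python3 look.py w9; python3 rect.py r7
```

```text
time_s: 8.72
tool_pos: [0.546, 0.0577, 0.1422]
tool_rot: [-180.0, -19.8, 62.2]
force: [0.1, 0.6, 0.2]
grip_width: 0.0117
[0.5466 0.0596 0.1429] [179.99 -19.88  62.39] [-0.09  0.37  0.56]
[0.5469 0.0608 0.1433] [179.96 -19.93  62.54] [ 0.53  0.28 -0.32]
```

View pics/w9.png

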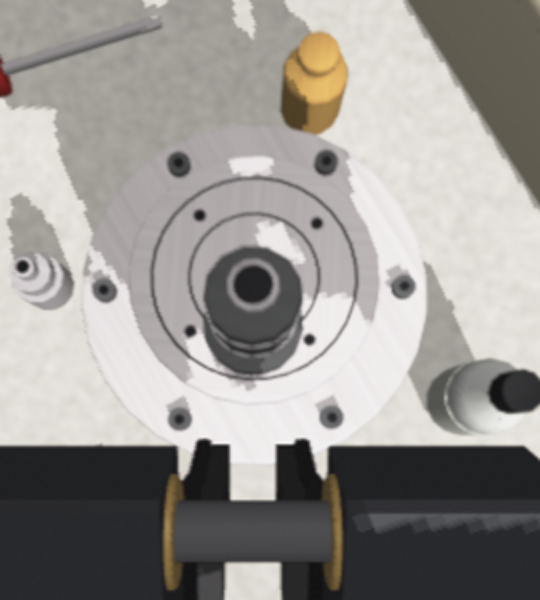

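View pics/r7b.png

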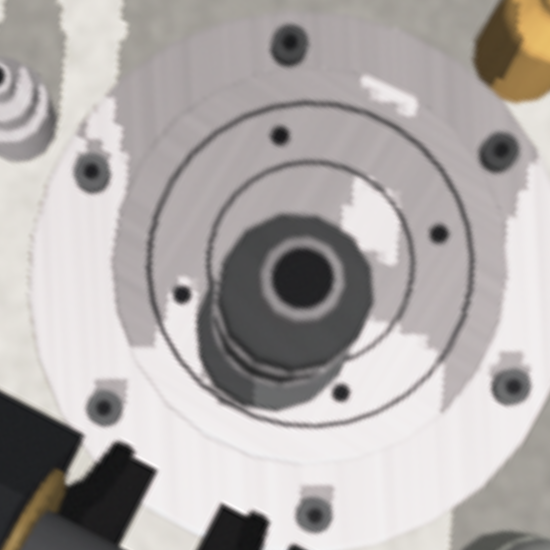

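```bash
python3 -m pendant '[{"rx":0,"ry":0,"rz":0,"tx":1.8,"ty":0,"tz":0.92,"jaw":12},{"rx":0,"ry":0,"rz":0,"tx":1.8,"ty":0,"tz":0.92,"jaw":12},{"rx":0,"ry":0,"rz":0,"tx":1.8,"ty":0,"tz":0.92,"jaw":12},{"rx":0,"ry":0,"rz":0,"tx":1.8,"ty":0,"tz":0.92,"jaw":12},{"rx":0,"ry":0,"rz":0,"tx":0.94,"ty":0,"tz":0.34,"jaw":12},{"rx":0,"ry":0,"rz":0,"tx":0.94,"ty":0,"tz":0.34,"jaw":12},{"rx":0,"ry":0,"rz":0,"tx":0,"ty":0,"tz":0,"jaw":12}]'
python3 look.py w10; python3 rect.py r8
```

```text
time_s: 9.4
tool_pos: [0.5513, 0.0691, 0.1417]
tool_rot: [-180.0, -20.0, 62.5]
force: [-0.6, -0.6, 0.1]
grip_width: 0.0121
[0.5512 0.0689 0.1417] [-180.    -19.99   62.45] [-0.17 -0.09  0.05]
[0.5512 0.0687 0.1417] [-180.    -19.99   62.44] [1.25 0.23 0.97]
```

View pics/w10.png

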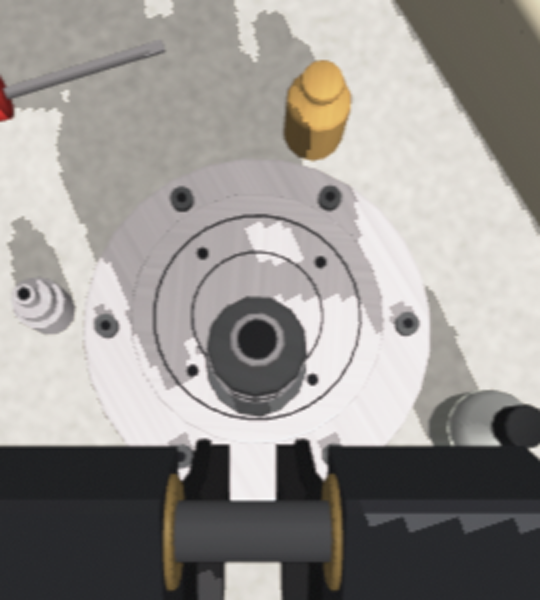

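View pics/r8b.png

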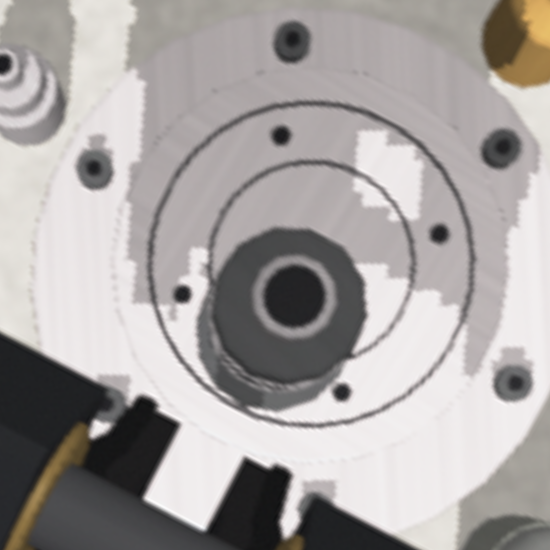

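```bash
python3 -m pendant '[{"rx":0,"ry":0,"rz":0,"tx":0.94,"ty":0,"tz":0.34,"jaw":12},{"rx":0,"ry":0,"rz":0,"tx":0.94,"ty":0,"tz":0.34,"jaw":12},{"rx":0,"ry":0,"rz":0,"tx":0.94,"ty":0,"tz":0.34,"jaw":12},{"rx":0,"ry":0,"rz":0,"tx":0.94,"ty":0,"tz":0.34,"jaw":12},{"rx":0,"ry":0,"rz":0,"tx":0.94,"ty":0,"tz":0.34,"jaw":12},{"rx":0,"ry":0,"rz":0,"tx":0.94,"ty":0,"tz":0.34,"jaw":12},{"rx":0,"ry":0,"rz":0,"tx":0.94,"ty":0,"tz":0.34,"jaw":12},{"rx":0,"ry":0,"rz":0,"tx":0.94,"ty":0,"tz":0.34,"jaw":12},{"rx":0,"ry":0,"rz":0,"tx":0.94,"ty":0,"tz":0.34,"jaw":12},{"rx":0,"ry":0,"rz":0,"tx":0.94,"ty":0,"tz":0.34,"jaw":12},{"rx":0,"ry":0,"rz":0,"tx":0,"ty":0,"tz":0,"jaw":12}]'
python3 look.py w11; python3 rect.py r9
```

```text
time_s: 10.42
tool_pos: [0.5559, 0.0779, 0.1418]
tool_rot: [180.0, -20.0, 62.5]
force: [-0.0, -0.1, 0.8]
grip_width: 0.0122
[0.5559 0.0777 0.1418] [180.   -20.    62.45] [-0.2  -1.64  0.04]
[0.5559 0.0776 0.1418] [180.   -20.    62.44] [ 0.36 -0.26  0.7 ]
```

View pics/w11.png

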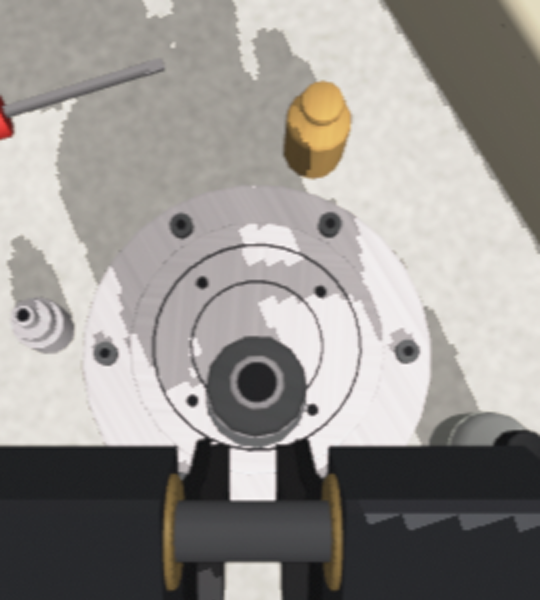

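View pics/r9b.png

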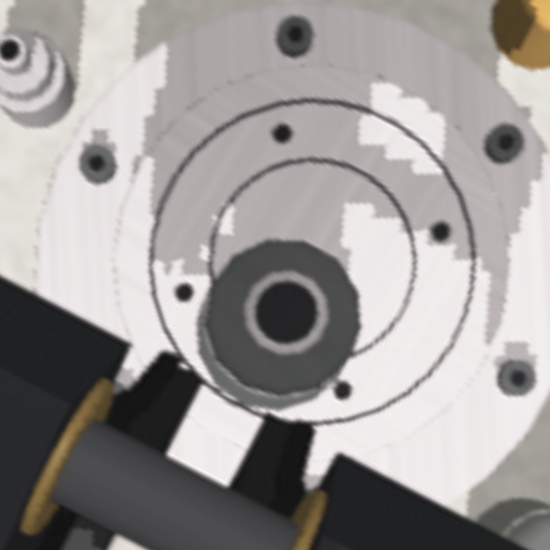

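```bash
python3 -m pendant '[{"rx":0,"ry":0,"rz":0,"tx":0.94,"ty":0,"tz":0.34,"jaw":12},{"rx":0,"ry":0,"rz":0,"tx":0.94,"ty":0,"tz":0.34,"jaw":12},{"rx":0,"ry":0,"rz":0,"tx":0.94,"ty":0,"tz":0.34,"jaw":12},{"rx":0,"ry":0,"rz":0,"tx":0.94,"ty":0,"tz":0.34,"jaw":12},{"rx":0,"ry":0,"rz":0,"tx":0,"ty":0,"tz":0,"jaw":12}]'
python3 look.py w12; python3 rect.py r10
```

```text
time_s: 10.93
tool_pos: [0.5577, 0.0813, 0.1417]
tool_rot: [-180.0, -20.0, 62.5]
force: [-1.1, -0.4, -0.5]
grip_width: 0.0121
[0.5576 0.0812 0.1417] [-179.99  -19.98   62.45] [ 0.23 -0.07 -0.69]
[0.5577 0.0811 0.1417] [-180.    -19.99   62.44] [-0.08  0.06  0.1 ]
```

View pics/w12.png

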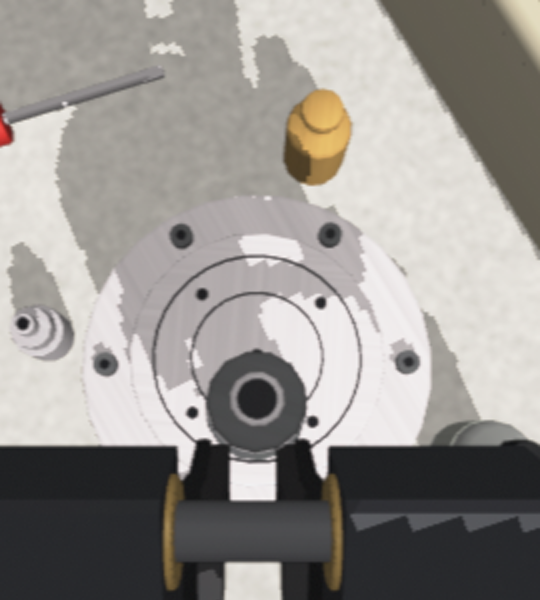

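View pics/r10b.png

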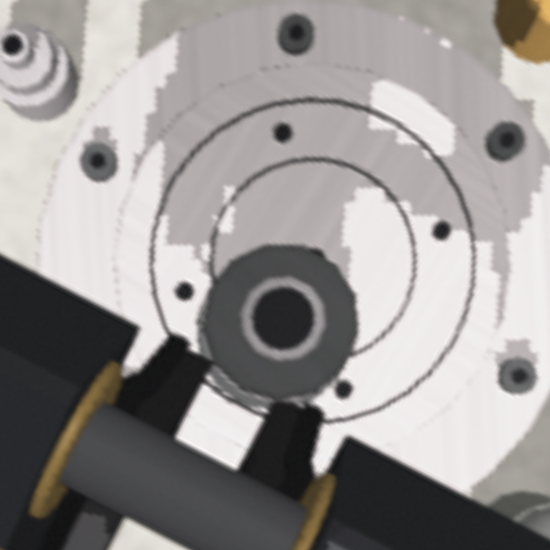

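```bash
python3 -m pendant '[{"rx":0,"ry":0,"rz":0,"tx":-0.94,"ty":0,"tz":-0.34,"jaw":12},{"rx":0,"ry":0,"rz":0,"tx":-1.9,"ty":0,"tz":-0.7,"jaw":12},{"rx":0,"ry":0,"rz":0,"tx":-2.8,"ty":0,"tz":-1.0,"jaw":12},{"rx":0,"ry":0,"rz":0,"tx":-2.8,"ty":0,"tz":-1.0,"jaw":12},{"rx":0,"ry":0,"rz":0,"tx":-1.9,"ty":0,"tz":-0.7,"jaw":4},{"rx":0,"ry":3,"rz":0,"tx":0,"ty":0,"tz":0,"jaw":4},{"rx":0,"ry":3,"rz":0,"tx":0,"ty":0,"tz":0,"jaw":4},{"rx":0,"ry":4,"rz":0,"tx":0,"ty":0,"tz":0,"jaw":4},{"rx":0,"ry":0,"rz":0,"tx":0,"ty":0,"tz":0,"jaw":4},{"rx":0,"ry":0,"rz":0,"tx":0,"ty":0,"tz":0,"jaw":4}]'
python3 look.py w13; python3 rect.py r11
```

```text
time_s: 11.87
tool_pos: [0.5522, 0.07, 0.1411]
tool_rot: [-179.9, -29.9, 62.2]
force: [-0.3, -0.0, 0.7]
grip_width: 0.0041
[0.5526 0.0711 0.1418] [-179.98  -29.91   62.37] [-0.76  0.    0.28]
[0.5529 0.0718 0.1422] [179.96 -29.94  62.49] [-0.05  1.45 -0.6 ]
```

View pics/w13.png

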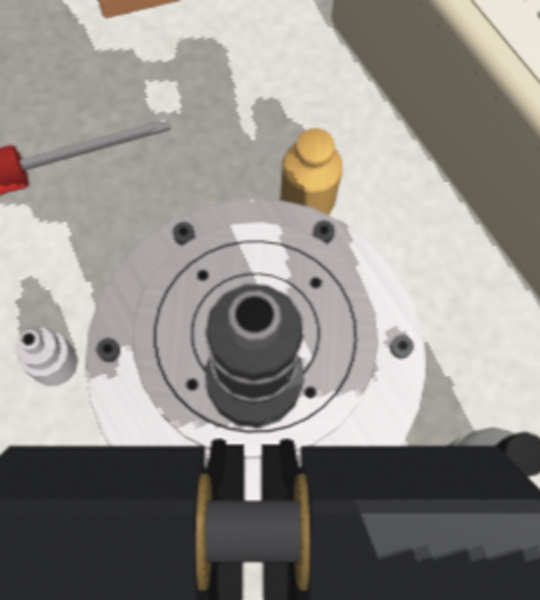

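View pics/r11b.png

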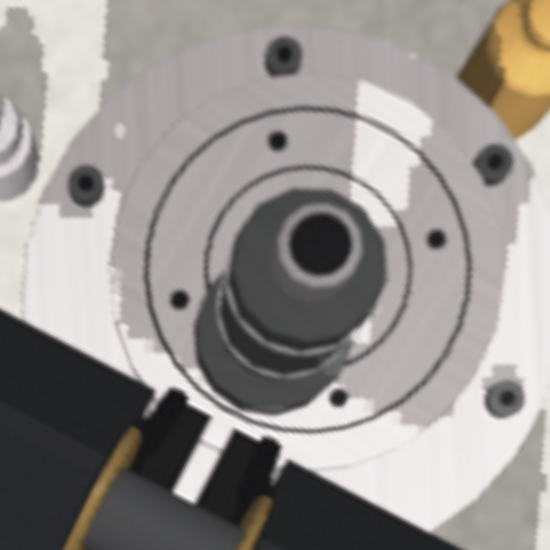

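```bash
python3 -m pendant '[{"rx":0,"ry":0,"rz":0,"tx":0.87,"ty":0,"tz":0.5,"jaw":4},{"rx":0,"ry":0,"rz":0,"tx":0.87,"ty":0,"tz":0.5,"jaw":4},{"rx":0,"ry":0,"rz":0,"tx":0.87,"ty":0,"tz":0.5,"jaw":4},{"rx":0,"ry":0,"rz":0,"tx":0.87,"ty":0,"tz":0.5,"jaw":4},{"rx":0,"ry":0,"rz":0,"tx":0.87,"ty":0,"tz":0.5,"jaw":4},{"rx":0,"ry":0,"rz":0,"tx":0.87,"ty":0,"tz":0.5,"jaw":4},{"rx":0,"ry":0,"rz":0,"tx":0.87,"ty":0,"tz":0.5,"jaw":4},{"rx":0,"ry":0,"rz":0,"tx":0.87,"ty":0,"tz":0.5,"jaw":4},{"rx":0,"ry":0,"rz":0,"tx":0,"ty":0,"tz":0,"jaw":4}]'
python3 look.py w14; python3 rect.py r12
```

```text
time_s: 12.72
tool_pos: [0.5564, 0.0787, 0.1418]
tool_rot: [180.0, -30.0, 62.4]
force: [-0.4, 0.8, 0.5]
grip_width: 0.004
[0.5564 0.0786 0.1418] [-180.    -30.     62.44] [0.15 0.01 0.53]
[0.5564 0.0785 0.1418] [180.   -30.    62.44] [-0.47 -0.37  0.25]
```

View pics/w14.png

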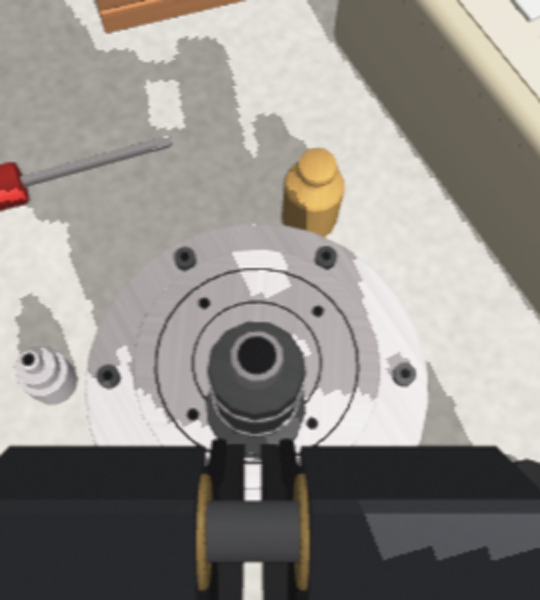

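View pics/r12b.png

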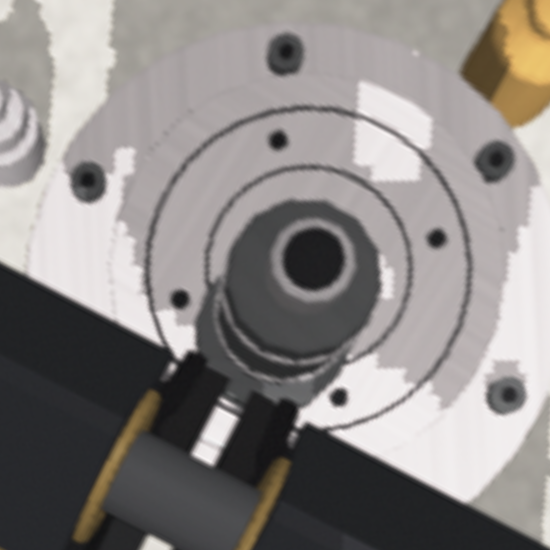

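```bash
cat > dep.py <<'E'
from h import *
from scipy.spatial.transform import Rotation as Ro
c,f,M=cam("wrist");d=c["range_z"];o=env.get_obs()
R=Ro.from_euler('xyz',o["tool_rot"],degrees=True).as_matrix();C=np.linalg.inv(M)
for u in (242,246,251,256,261,266,271):
  print("col",u)
  for v in range(196,250,4):
    z=d[v,u]
    if z==0: print(v,'-');continue
    p=C@np.array([(u-c["cx"])/f*z,-(v-c["cy"])/f*z,-z,1]);t=R.T@(p[:3]-o["tool_pos"])*1000
    print(v,"world",np.round(p[:3]*1000,1),"tool",np.round(t,1))
E
python3 dep.py; python3 -c "
from cell import env;print(env.tip_reach)"
```

```text
col 242
196 world [554.6  90.9 178.9] tool [ 27.5  -7.3 -27.1]
200 world [553.8  89.3 178.1] tool [ 25.5  -7.3 -27.3]
204 world [553.3  89.  171.1] tool [ 21.6  -7.6 -21.5]
208 world [553.1  89.8 157.8] tool [15.5 -8.1 -9.6]
212 world [553.3  92.3 134.7] tool [ 5.9 -9.1 11.6]
216 world [552.1  90.1 134.6] tool [ 3.7 -9.1 10.3]
220 world [549.9  82.8 163.9] tool [ 11.9  -7.8 -18.8]
224 world [548.7  80.  169.8] tool [ 12.2  -7.5 -25.4]
228 world [547.8  78.1 170.4] tool [ 10.7  -7.4 -27. ]
232 world [546.7  75.6 175.3] tool [ 10.8  -7.2 -32.6]
236 world [545.8  73.5 178.7] tool [ 10.5  -7.  -36.6]
240 world [544.9  71.2 184.1] tool [ 11.   -6.8 -42.5]
244 world [544.1  69.2 188. ] tool [ 11.1  -6.6 -47. ]
248 world [543.3  67.4 190.3] tool [ 10.6  -6.4 -50. ]
col 246
196 world [556.4  90.2 177.8] tool [ 27.2  -5.3 -26. ]
200 world [555.5  88.4 177.8] tool [ 25.4  -5.3 -27. ]
204 world [554.7  86.9 176.3] tool [ 23.2  -5.4 -26.6]
208 world [554.4  86.8 168. ] tool [ 18.8  -5.6 -19.5]
212 world [554.1  87.1 156.5] tool [13.2 -5.9 -9.5]
216 world [554.3  88.8 135.3] tool [ 4.  -6.6  9.7]
[... 3591 characters left out ...]
.5  82.9 177.1] tool [ 25.2   7.  -26.3]
204 world [566.1  81.7 173.5] tool [ 22.4   7.1 -23.8]
208 world [566.9  82.  160.6] tool [ 16.5   7.7 -12.3]
212 world [567.1  81.5 151.2] tool [11.4  8.1 -4.3]
216 world [568.1  81.9 134.1] tool [ 3.6  8.9 10.8]
220 world [563.2  75.6 165.3] tool [ 12.4   7.4 -20. ]
224 world [561.8  73.3 169.2] tool [ 12.    7.2 -24.8]
228 world [560.2  70.8 175.5] tool [ 12.6   6.9 -31.7]
232 world [559.   68.8 178.3] tool [ 12.    6.8 -35.3]
236 world [557.5  66.7 184. ] tool [ 12.6   6.5 -41.5]
240 world [556.7  65.1 183.4] tool [ 10.8   6.5 -41.9]
244 world [555.6  63.3 186.5] tool [ 10.5   6.4 -45.6]
248 world [554.4  61.5 190.8] tool [ 10.8   6.1 -50.4]
0.014
```

```bash
python3 -m pendant '[{"rx":0,"ry":0,"rz":0,"tx":-1.73,"ty":0,"tz":-1,"jaw":4},{"rx":0,"ry":0,"rz":0,"tx":-3.46,"ty":0,"tz":-2,"jaw":4},{"rx":0,"ry":0,"rz":0,"tx":-0.5,"ty":0,"tz":0.87,"jaw":4},{"rx":0,"ry":0,"rz":0,"tx":0,"ty":0,"tz":0,"jaw":4},{"rx":0,"ry":0,"rz":0,"tx":0,"ty":0,"tz":0,"jaw":4}]'
python3 -m pendant '[{"rx":0,"ry":0,"rz":0,"tx":-0.5,"ty":0,"tz":0.87,"jaw":4},{"rx":0,"ry":0,"rz":0,"tx":0,"ty":0,"tz":0,"jaw":4},{"rx":0,"ry":0,"rz":0,"tx":0,"ty":0,"tz":0,"jaw":4}]'
python3 look.py w15; python3 rect.py r13
```

```text
time_s: 13.28
tool_pos: [0.5535, 0.073, 0.1407]
tool_rot: [-180.0, -30.0, 62.4]
force: [0.6, 0.2, -0.3]
grip_width: 0.0037
time_s: 13.53
tool_pos: [0.5535, 0.0733, 0.1397]
tool_rot: [-180.0, -30.0, 62.4]
force: [0.3, 0.3, -0.6]
grip_width: 0.004
[0.5536 0.0733 0.1397] [180.   -30.    62.45] [-0.14 -0.04 -0.64]
[0.5536 0.0733 0.1398] [180.   -30.    62.45] [ 1.32 -0.68 -0.43]
```

View pics/r13b.png

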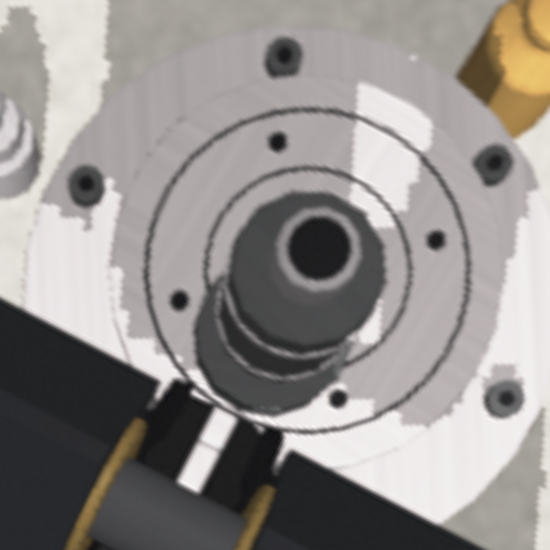

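```bash
python3 -m pendant '[{"rx":0,"ry":0,"rz":0,"tx":-0.5,"ty":0,"tz":0.87,"jaw":4},{"rx":0,"ry":0,"rz":0,"tx":0,"ty":0,"tz":0,"jaw":4},{"rx":0,"ry":0,"rz":0,"tx":0,"ty":0,"tz":0,"jaw":4}]'
python3 -m pendant '[{"rx":0,"ry":0,"rz":0,"tx":-0.5,"ty":0,"tz":0.87,"jaw":4},{"rx":0,"ry":0,"rz":0,"tx":0,"ty":0,"tz":0,"jaw":4},{"rx":0,"ry":0,"rz":0,"tx":0,"ty":0,"tz":0,"jaw":4}]'
```

```text
time_s: 13.88
tool_pos: [0.5535, 0.0732, 0.1387]
tool_rot: [-180.0, -30.0, 62.4]
force: [0.1, -0.7, 0.2]
grip_width: 0.0042
time_s: 14.13
tool_pos: [0.5535, 0.0732, 0.1377]
tool_rot: [-180.0, -30.0, 62.4]
force: [0.5, 0.0, -0.4]
grip_width: 0.0042
```

```bash
python3 -m pendant '[{"rx":0,"ry":0,"rz":0,"tx":0.87,"ty":0,"tz":0.5,"jaw":4},{"rx":0,"ry":0,"rz":0,"tx":0.87,"ty":0,"tz":0.5,"jaw":4},{"rx":0,"ry":0,"rz":0,"tx":0.87,"ty":0,"tz":0.5,"jaw":4},{"rx":0,"ry":0,"rz":0,"tx":0.87,"ty":0,"tz":0.5,"jaw":4},{"rx":0,"ry":0,"rz":0,"tx":0.87,"ty":0,"tz":0.5,"jaw":4},{"rx":0,"ry":0,"rz":0,"tx":0.87,"ty":0,"tz":0.5,"jaw":4},{"rx":0,"ry":0,"rz":0,"tx":0.87,"ty":0,"tz":0.5,"jaw":4},{"rx":0,"ry":0,"rz":0,"tx":0,"ty":0,"tz":0,"jaw":4}]'
python3 look.py w16; python3 rect.py r14
```

```text
time_s: 14.8
tool_pos: [0.5569, 0.0797, 0.1378]
tool_rot: [180.0, -30.0, 62.5]
force: [0.5, -0.7, 0.5]
grip_width: 0.004
[0.5568 0.0796 0.1378] [180.   -30.    62.45] [-0.51 -0.34 -0.4 ]
[0.5568 0.0795 0.1377] [-180.    -29.99   62.44] [-0.22  0.69 -0.31]
```

View pics/r14b.png

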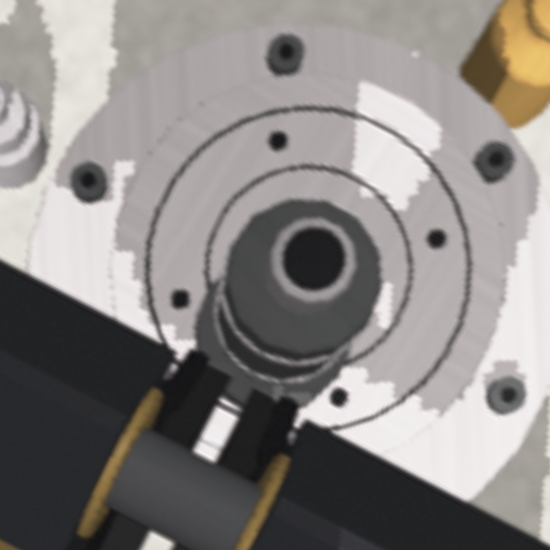

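```bash
python3 -m pendant '[{"rx":0,"ry":0,"rz":0,"tx":0.87,"ty":0,"tz":0.5,"jaw":4},{"rx":0,"ry":0,"rz":0,"tx":0.87,"ty":0,"tz":0.5,"jaw":4},{"rx":0,"ry":0,"rz":0,"tx":0.87,"ty":0,"tz":0.5,"jaw":4},{"rx":0,"ry":0,"rz":0,"tx":0,"ty":0,"tz":0,"jaw":4}]'
python3 look.py w17; python3 rect.py r15
```

```text
time_s: 15.23
tool_pos: [0.5583, 0.0824, 0.1378]
tool_rot: [180.0, -30.0, 62.5]
force: [-0.2, -0.0, -0.6]
grip_width: 0.0042
[0.5583 0.0823 0.1378] [179.99 -30.    62.45] [1.06 0.48 0.28]
[0.5582 0.0822 0.1377] [180.   -29.99  62.45] [ 0.04  0.2  -0.57]
```

View pics/r15b.png

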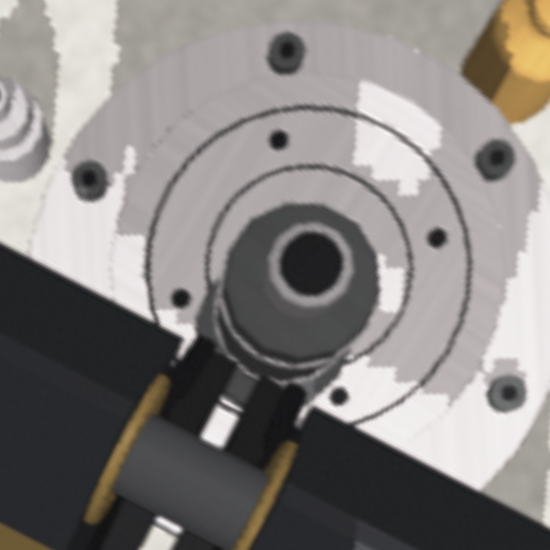

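View pics/w17.png

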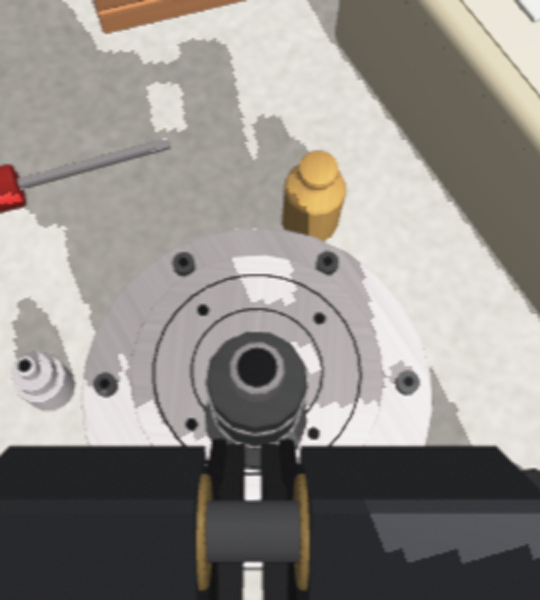

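Run:
```python
from h import *
from scipy.spatial.transform import Rotation as Ro
c,f,M=cam("wrist");d=c["range_z"];o=env.get_obs()
cv2.imwrite("pics/z17.png",cv2.resize(c["img"][190:300,215:300,::-1],None,fx=7,fy=5.4,interpolation=cv2.INTER_CUBIC))
R=Ro.from_euler('xyz',o["tool_rot"],degrees=True).as_matrix();C=np.linalg.inv(M)
for u in (243,249,256,263):
  print("col",u)
  for v in range(214,250,3):
    z=d[v,u]
    if z==0: print(v,'-');continue
    p=C@np.array([(u-c["cx"])/f*z,-(v-c["cy"])/f*z,-z,1]);t=R.T@(p[:3]-o["tool_pos"])*1000
    print(v,"world",np.round(p[:3]*1000,1),"tool",np.round(t,1), im if False else c["img"][v,u])
```

```text
col 243
214 world [553.5  88.8 161.9] tool [ 15.3  -7.2 -19. ] [45 45 45]
217 world [553.3  89.1 151.9] tool [ 10.5  -7.6 -10.3] [109 106 107]
220 world [553.3  90.8 133.2] tool [ 2.5 -8.3  6.6] [59 59 60]
223 world [551.5  84.8 160.5] tool [ 10.7  -7.2 -20.1] [28 28 29]
226 world [550.6  82.6 165.4] tool [ 11.2  -7.  -25.5] [28 27 28]
229 world [549.8  80.9 167.9] tool [ 10.8  -6.9 -28.6] [29 28 29]
232 world [549.1  79.2 170.7] tool [ 10.6  -6.7 -31.9] [31 30 31]
235 world [548.3  77.3 174.8] tool [ 10.9  -6.5 -36.5] [31 30 31]
238 world [547.6  75.8 177.3] tool [ 10.7  -6.4 -39.5] [31 30 31]
241 world [547.   74.3 179.4] tool [ 10.4  -6.3 -42.1] [32 30 31]
244 world [546.3  72.7 183.5] tool [ 10.9  -6.1 -46.6] [32 31 32]
247 world [545.7  71.3 185.9] tool [ 10.8  -6.  -49.4] [31 31 31]
col 249
214 world [555.7  85.6 171.4] tool [ 18.5  -3.9 -28.1] [116 114 114]
217 world [555.6  85.8 162.5] tool [ 14.2  -4.  -20.4] [43 45 45]
220 world [555.4  85.9 153. ] tool [  9.5  -4.2 -12.2] [75 74 74]
223 world [554.3  83.4 160.2] tool [ 10.6  -4.1 -19.8] [30 31 31]
226 world [553.3  81.3 16
[... 1408 characters left out ...]
5.2] tool [ 15.1   3.2 -23. ] [60 60 60]
220 world [562.   82.1 154.9] tool [ 10.1   3.4 -14. ] [51 51 51]
223 world [560.7  79.9 161.1] tool [ 11.    3.2 -20.7] [31 31 32]
226 world [559.6  78.  165. ] tool [ 11.    3.2 -25.1] [31 31 32]
229 world [558.7  76.4 167.1] tool [ 10.5   3.1 -27.9] [31 30 31]
232 world [557.7  74.6 171.7] tool [ 11.    3.  -32.9] [31 30 31]
235 world [556.8  73.1 173.7] tool [ 10.5   3.  -35.5] [31 30 32]
238 world [555.9  71.5 177.6] tool [ 10.8   2.9 -39.8] [31 30 31]
241 world [555.   69.9 181.4] tool [ 11.2   2.8 -43.9] [31 30 32]
244 world [554.3  68.6 183. ] tool [ 10.7   2.8 -46.1] [30 30 31]
247 world [553.5  67.3 185.1] tool [ 10.4   2.7 -48.6] [31 30 30]
```

View pics/z17.png

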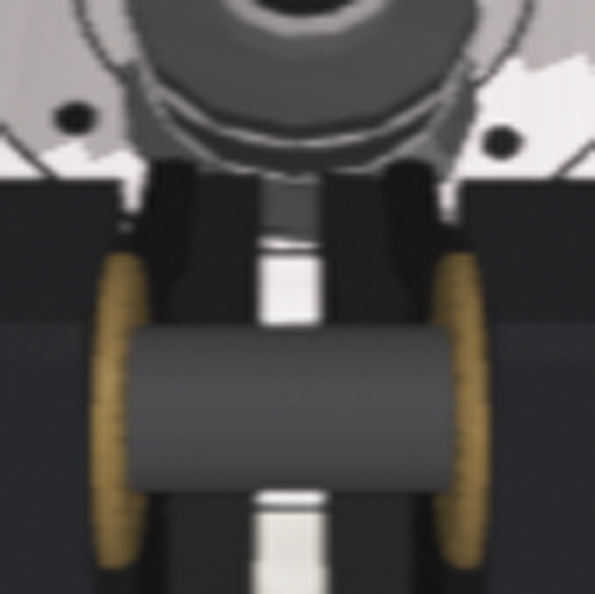

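Run:
```python
from h import *
from scipy.spatial.transform import Rotation as Ro
c,f,M=cam("scene");o=env.get_obs()
R=Ro.from_euler('xyz',o["tool_rot"],degrees=True).as_matrix();t=np.array(o["tool_pos"])
b=c["img"][:,:,::-1].copy();s=8
a=(270,150);cr=cv2.resize(b[a[1]:a[1]+65,a[0]:a[0]+80],None,fx=s,fy=s,interpolation=cv2.INTER_CUBIC)
for p,col in(((0,0,14),(0,0,255)),((0,0,0),(0,255,0)),((0,0,-20),(255,0,0)),((11,0,-20),(255,255,0))):
    u,v=proj(c,f,M,t+R@np.array(p)/1000);print(p,u,v);cv2.circle(cr,(int((u-a[0]+.5)*s),int((v-a[1]+.5)*s)),4,col,1)
cv2.imwrite("pics/s17.png",cr)
```

```text
(0, 0, 14) 300.02838486111756 185.60779629668897
(0, 0, 0) 297.7749398865512 182.02980558986877
(0, 0, -20) 294.4880992010736 176.81100257485377
(11, 0, -20) 298.20337053492693 174.36889895551008
```

View pics/s17.png

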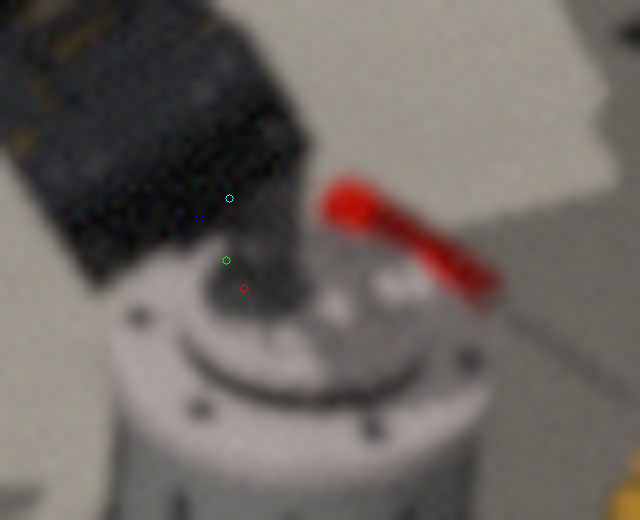

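Run:
```python
from h import *
from scipy.spatial.transform import Rotation as Ro
c,f,M=cam("wrist");d=c["range_z"];o=env.get_obs()
R=Ro.from_euler('xyz',o["tool_rot"],degrees=True).as_matrix();C=np.linalg.inv(M)
for u in (20,100,160,190,215,225,233,238,256,275,290,330,400):
  s=[]
  for v in (215,221,226,232,240,255,265,280,300,330,360):
    z=d[v,u]
    if z==0: s.append('-');continue
    p=C@np.array([(u-c["cx"])/f*z,-(v-c["cy"])/f*z,-z,1]);t=R.T@(p[:3]-o["tool_pos"])*1000
    s.append(f"{v}:{t[0]:.0f},{t[1]:.0f},{t[2]:.0f}")
  print(u,' | '.join(s))
```

```text
20 215:-41,-243,136 | 221:-46,-241,132 | 226:-50,-240,130 | 232:-55,-238,126 | 240:-63,-238,123 | 255:34,-61,-103 | 265:32,-60,-105 | 280:27,-62,-104 | 300:-112,-227,94 | 330:26,-49,-123 | 360:26,-43,-131
100 215:-40,-160,135 | 221:-45,-159,132 | 226:-50,-159,129 | 232:-55,-158,126 | 240:-62,-157,123 | 255:34,-40,-105 | 265:32,-40,-105 | 280:27,-41,-105 | 300:-112,-150,95 | 330:26,-33,-122 | 360:26,-29,-130
160 215:-40,-99,135 | 221:-46,-99,133 | 226:39,-27,-96 | 232:39,-25,-101 | 240:39,-24,-105 | 255:37,-23,-111 | 265:35,-23,-111 | 280:31,-23,-112 | 300:26,-23,-112 | 330:26,-20,-123 | 360:26,-18,-130
190 215:-5,-47,36 | 221:-9,-47,34 | 226:39,-18,-97 | 232:39,-18,-100 | 240:39,-17,-106 | 255:37,-16,-111 | 265:35,-16,-112 | 280:32,-15,-114 | 300:26,-16,-111 | 330:27,-14,-123 | 360:27,-12,-132
215 215:2,-27,18 | 221:-2,-27,16 | 226:38,-12,-95 | 232:38,-11,-100 | 240:39,-10,-106 | 255:38,-10,-112 | 265:35,-10,-112 | 280:32,-10,-112 | 300:26,-10,-111 | 330:27,-9,-123 | 360:28,-8,-132
225 215:2,-20,16 | 221:-2,-20,16 | 226:39,-9,-96 | 232:39,-8,-101 | 240:39,-8,-106 | 255:38,-7,-112 | 2
[... 646 characters left out ...]
1:12,9,-21 | 226:12,9,-29 | 232:13,9,-37 | 240:12,8,-44 | 255:34,5,-103 | 265:32,5,-105 | 280:27,5,-105 | 300:5,6,-81 | 330:26,4,-123 | 360:27,3,-132
290 215:2,21,17 | 221:-2,21,16 | 226:39,9,-96 | 232:39,9,-100 | 240:39,8,-106 | 255:38,7,-112 | 265:36,8,-112 | 280:31,8,-112 | 300:27,8,-113 | 330:26,7,-123 | 360:27,6,-131
330 215:-5,51,36 | 221:-8,51,34 | 226:39,20,-96 | 232:39,19,-100 | 240:39,18,-106 | 255:38,17,-111 | 265:35,17,-111 | 280:32,17,-112 | 300:26,17,-112 | 330:27,15,-124 | 360:26,13,-130
400 215:-40,147,136 | 221:-45,146,133 | 226:-50,146,131 | 232:-55,145,127 | 240:-28,107,45 | 255:38,33,-112 | 265:36,33,-112 | 280:32,33,-112 | 300:26,34,-112 | 330:26,30,-122 | 360:26,26,-131
```

```bash
python3 -m pendant '[{"rx":0,"ry":0,"rz":0,"tx":-1.73,"ty":0,"tz":-1,"jaw":4},{"rx":0,"ry":0,"rz":0,"tx":-5.2,"ty":0,"tz":-3,"jaw":4},{"rx":0,"ry":0,"rz":0,"tx":-5.2,"ty":0,"tz":-3,"jaw":4},{"rx":0,"ry":0,"rz":0,"tx":-5.2,"ty":0,"tz":-3,"jaw":4},{"rx":0,"ry":-5,"rz":0,"tx":0,"ty":0,"tz":0,"jaw":12},{"rx":0,"ry":-5,"rz":0,"tx":0,"ty":0,"tz":0,"jaw":12},{"rx":0,"ry":-5,"rz":0,"tx":0,"ty":0,"tz":0,"jaw":12},{"rx":0,"ry":-5,"rz":0,"tx":0,"ty":0,"tz":0,"jaw":12},{"rx":0,"ry":0,"rz":0,"tx":0,"ty":0,"tz":0,"jaw":12},{"rx":0,"ry":0,"rz":0,"tx":0,"ty":0,"tz":0,"jaw":12}]'
python3 look.py w18; python3 rect.py r16
```

```text
time_s: 16.32
tool_pos: [0.549, 0.0658, 0.1379]
tool_rot: [-180.0, -10.1, 62.6]
force: [0.0, 0.3, 1.0]
grip_width: 0.012
[0.5484 0.0641 0.1373] [-179.92  -10.07   62.45] [-0.34 -0.3   0.1 ]
[0.5482 0.0629 0.137 ] [-179.91  -10.02   62.33] [ 0.17 -0.46 -0.19]
```

View pics/r16a.png

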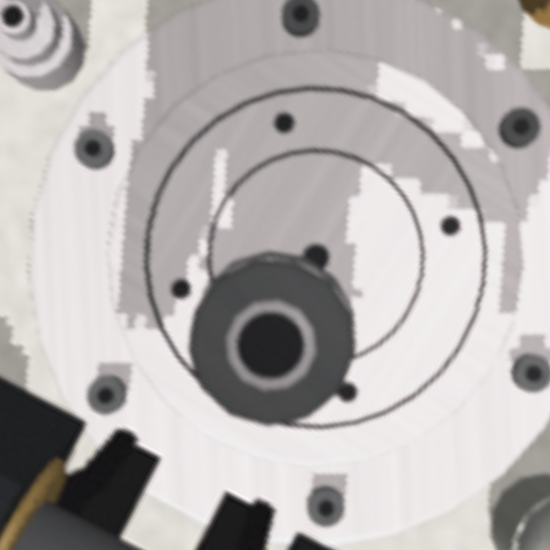

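View pics/r16b.png

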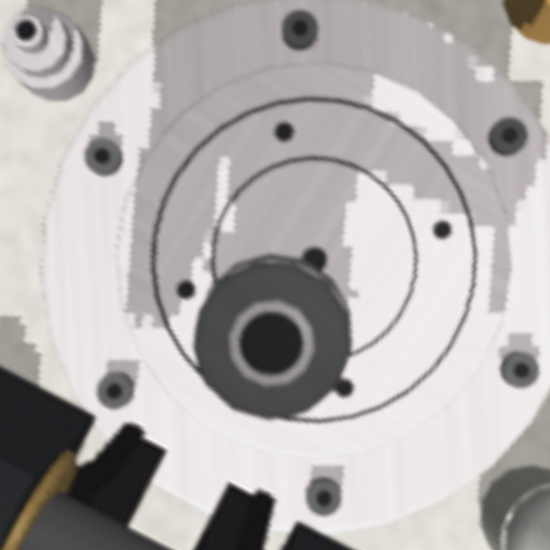

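```bash
python3 -m pendant '[{"rx":0,"ry":0,"rz":0,"tx":-1.7,"ty":0,"tz":9.8,"jaw":12},{"rx":0,"ry":0,"rz":0,"tx":-1.7,"ty":0,"tz":9.8,"jaw":12},{"rx":0,"ry":0,"rz":0,"tx":-1.2,"ty":0,"tz":6.9,"jaw":12},{"rx":0,"ry":0,"rz":0,"tx":0,"ty":0,"tz":0,"jaw":12},{"rx":0,"ry":0,"rz":0,"tx":0,"ty":0,"tz":0,"jaw":12}]'
python3 look.py w19; python3 rect.py r17; python3 dep.py | head -60 | grep -E "col|2[0-3][0-9] "
python3 - <<'E'
from h import *
c,f,M=cam("scene");cv2.imwrite("pics/s19.png",cv2.resize(c["img"][150:215,260:340,::-1],None,fx=8,fy=8,interpolation=cv2.INTER_CUBIC))
E
```

```text
time_s: 16.83
tool_pos: [0.5481, 0.064, 0.1098]
tool_rot: [-179.9, -10.0, 62.4]
force: [-0.1, 0.7, -0.0]
grip_width: 0.0118
[0.5487 0.0642 0.1105] [-179.95  -10.     62.4 ] [ 0.31  0.17 -0.03]
[0.5491 0.0644 0.1109] [180.   -10.02  62.43] [-0.05 -0.45 -0.89]
col 242
200 world [555.5  88.8 178.3] tool [ 35.7  -5.7 -61.8]
204 world [554.7  87.3 177.5] tool [ 34.   -5.7 -61.4]
208 world [548.3  80.1 123.8] tool [ 15.4  -8.1 -10.2]
212 world [547.2  78.1 123.1] tool [13.  -8.1 -9.9]
216 world [543.9  73.6 104.2] tool [ 4.3 -9.   7.8]
220 world [542.8  71.5 104.3] tool [ 1.9 -9.   7.3]
224 world [545.5  73.9 134.4] tool [ 10.5  -7.6 -21.7]
228 world [545.1  72.7 138.4] tool [ 10.   -7.5 -25.9]
232 world [545.2  72.1 145.9] tool [ 10.9  -7.1 -33.3]
236 world [544.9  71.2 150.3] tool [ 10.7  -6.9 -37.9]
col 246
200 world [556.8  88.  177.9] tool [ 35.6  -4.2 -61.5]
204 world [556.1  86.7 177.8] tool [ 34.1  -4.2 -61.7]
208 world [550.2  79.  123.1] tool [15.2 -5.9 -9.4]
212 world [549.2  77.1 123.1] tool [13.  -5.9 -9.8]
216 world [546.   72.4 103.1] tool [ 4.  -6.5  8.8]
220 world [544.9  
[... 618 characters left out ...]
6.6]
228 world [545.5  64.7 105.3] tool [-2.6 -3.4  5.5]
232 world [544.4  62.5 105.5] tool [-4.9 -3.4  4.9]
236 world [543.2  60.2 104.9] tool [-7.6 -3.4  5. ]
col 256
200 world [560.3  86.4 178.7] tool [ 35.8  -0.3 -62.2]
204 world [559.5  84.9 178. ] tool [ 34.1  -0.3 -61.8]
208 world [558.8  83.5 177.7] tool [ 32.5  -0.3 -61.8]
212 world [554.1  74.6 123.4] tool [ 13.1  -0.4 -10.1]
216 world [552.9  72.3 121.5] tool [10.3 -0.4 -8.7]
220 world [550.3  67.3 102.8] tool [ 1.4 -0.4  8.7]
224 world [549.2  65.3 104. ] tool [-0.6 -0.4  7.2]
228 world [548.2  63.2 105. ] tool [-2.7 -0.4  5.7]
232 world [547.   60.9 104.3] tool [-5.4 -0.4  6. ]
236 world [545.7  58.5 103.6] tool [-8.1 -0.4  6.2]
```

View pics/w19.png

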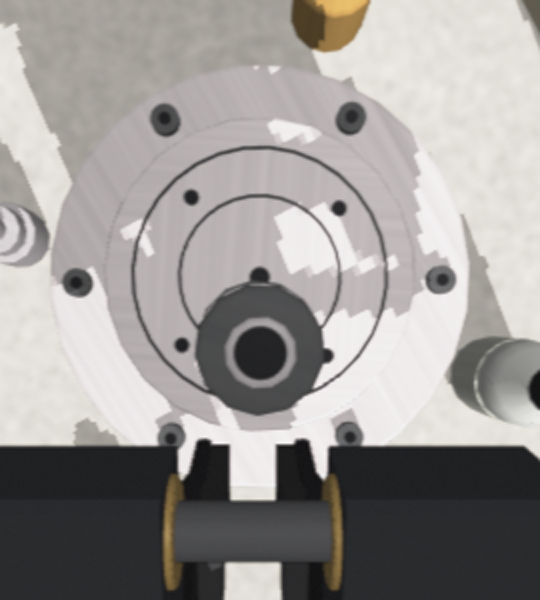

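View pics/r17b.png

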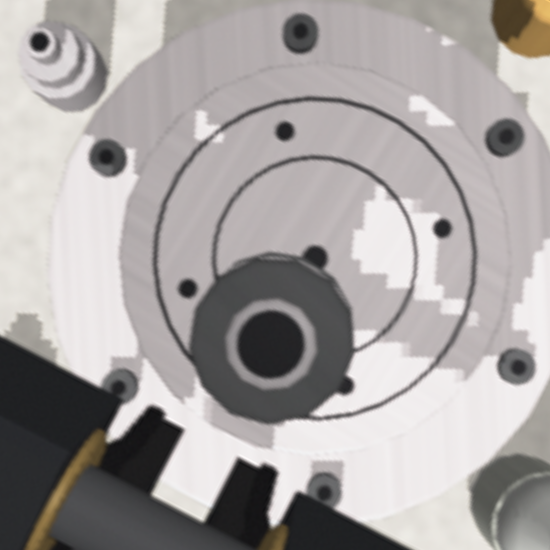

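View pics/s19.png

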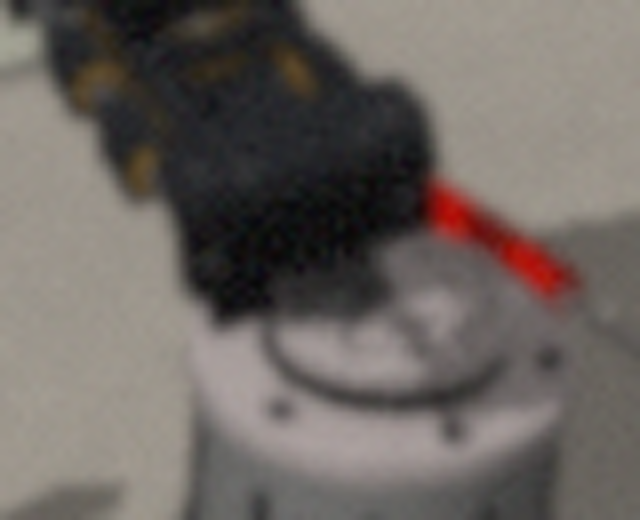

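```bash
python3 -m pendant '[{"rx":0,"ry":0,"rz":0,"tx":1.6,"ty":0,"tz":1.04,"jaw":12},{"rx":0,"ry":0,"rz":0,"tx":1.6,"ty":0,"tz":1.04,"jaw":12},{"rx":0,"ry":0,"rz":0,"tx":1.6,"ty":0,"tz":1.04,"jaw":12},{"rx":0,"ry":0,"rz":0,"tx":1.6,"ty":0,"tz":1.04,"jaw":12},{"rx":0,"ry":0,"rz":0,"tx":0,"ty":0,"tz":0,"jaw":12},{"rx":0,"ry":0,"rz":0,"tx":0,"ty":0,"tz":0,"jaw":12}]'
python3 look.py w20; python3 rect.py r18
```

```text
time_s: 17.53
tool_pos: [0.5522, 0.0709, 0.1078]
tool_rot: [-180.0, -10.0, 62.5]
force: [-0.1, -0.1, 0.2]
grip_width: 0.0117
[0.5522 0.0707 0.1078] [-180.     -9.99   62.45] [-0.39  0.65  0.04]
[0.5522 0.0706 0.1079] [-180.     -9.99   62.44] [ 0.01  0.14 -0.38]
```

View pics/w20.png

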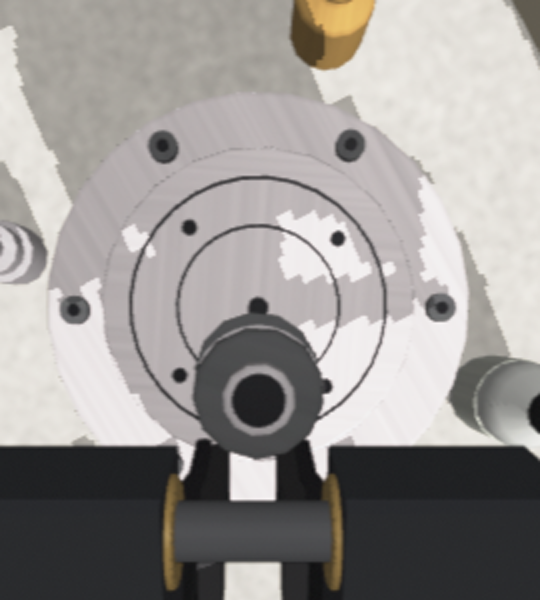

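View pics/r18b.png

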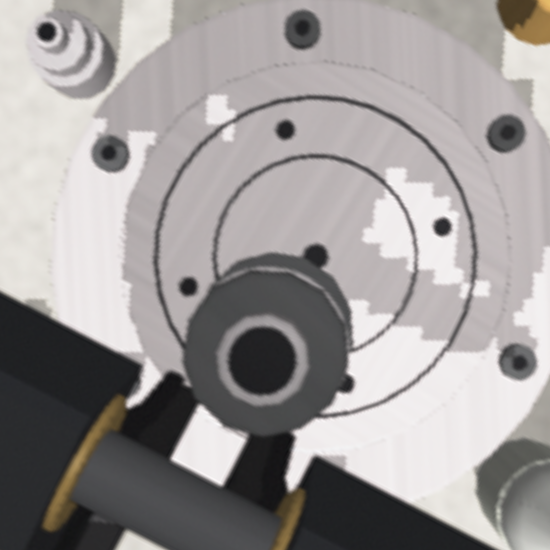

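```bash
python3 -m pendant '[{"rx":0,"ry":0,"rz":0,"tx":0.98,"ty":0,"tz":0.17,"jaw":12},{"rx":0,"ry":0,"rz":0,"tx":0.98,"ty":0,"tz":0.17,"jaw":12},{"rx":0,"ry":0,"rz":0,"tx":0.98,"ty":0,"tz":0.17,"jaw":12},{"rx":0,"ry":0,"rz":0,"tx":0.98,"ty":0,"tz":0.17,"jaw":12},{"rx":0,"ry":0,"rz":0,"tx":0.98,"ty":0,"tz":0.17,"jaw":12},{"rx":0,"ry":0,"rz":0,"tx":0.98,"ty":0,"tz":0.17,"jaw":12},{"rx":0,"ry":0,"rz":0,"tx":0.98,"ty":0,"tz":0.17,"jaw":12},{"rx":0,"ry":0,"rz":0,"tx":0.98,"ty":0,"tz":0.17,"jaw":12},{"rx":0,"ry":0,"rz":0,"tx":0,"ty":0,"tz":0,"jaw":12}]'
python3 look.py w21; python3 rect.py r19
```

```text
time_s: 18.38
tool_pos: [0.556, 0.0777, 0.1079]
tool_rot: [180.0, -10.0, 62.4]
force: [0.9, -0.7, -0.6]
grip_width: 0.0118
[0.556  0.0777 0.1079] [179.99 -10.    62.44] [-1.29 -1.13  0.12]
[0.556  0.0777 0.1079] [179.99 -10.    62.44] [-0.99 -0.99  0.81]
```

View pics/w21.png

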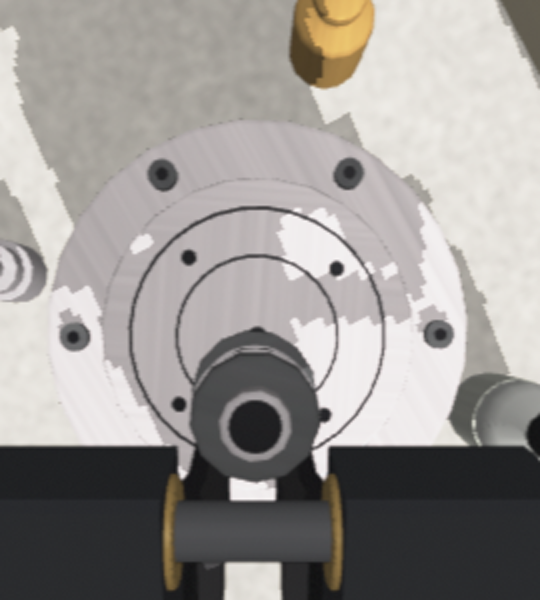

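View pics/r19b.png

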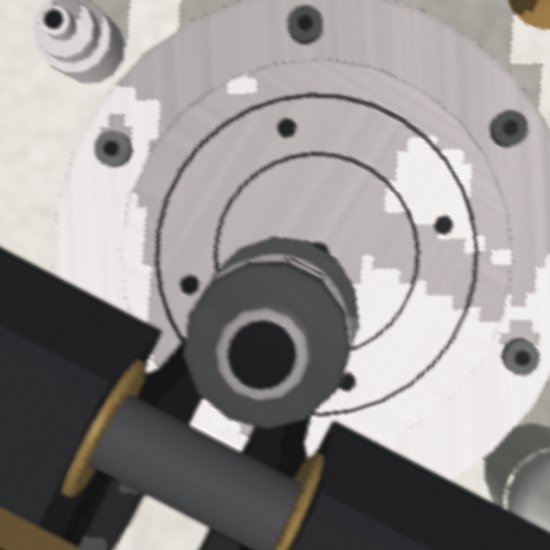

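```bash
python3 -m pendant '[{"rx":0,"ry":0,"rz":0,"tx":0.98,"ty":0.1,"tz":0.17,"jaw":12},{"rx":0,"ry":0,"rz":0,"tx":0.98,"ty":0.1,"tz":0.17,"jaw":12},{"rx":0,"ry":0,"rz":0,"tx":0.98,"ty":0.1,"tz":0.17,"jaw":12},{"rx":0,"ry":0,"rz":0,"tx":0.98,"ty":0.1,"tz":0.17,"jaw":12},{"rx":0,"ry":0,"rz":0,"tx":0.98,"ty":0.1,"tz":0.17,"jaw":12},{"rx":0,"ry":0,"rz":0,"tx":0.98,"ty":0.1,"tz":0.17,"jaw":12},{"rx":0,"ry":0,"rz":0,"tx":0.98,"ty":0.1,"tz":0.17,"jaw":12},{"rx":0,"ry":0,"rz":0,"tx":0,"ty":0,"tz":0,"jaw":12}]'
python3 look.py w22; python3 rect.py r20
```

```text
time_s: 19.15
tool_pos: [0.5598, 0.0839, 0.1079]
tool_rot: [-180.0, -10.0, 62.5]
force: [0.3, -0.6, 0.1]
grip_width: 0.0122
[0.5598 0.0839 0.1079] [-180.    -10.01   62.45] [0.03 0.03 0.54]
[0.5598 0.0839 0.1079] [-180.    -10.02   62.45] [ 0.23  0.14 -0.07]
```

View pics/w22.png

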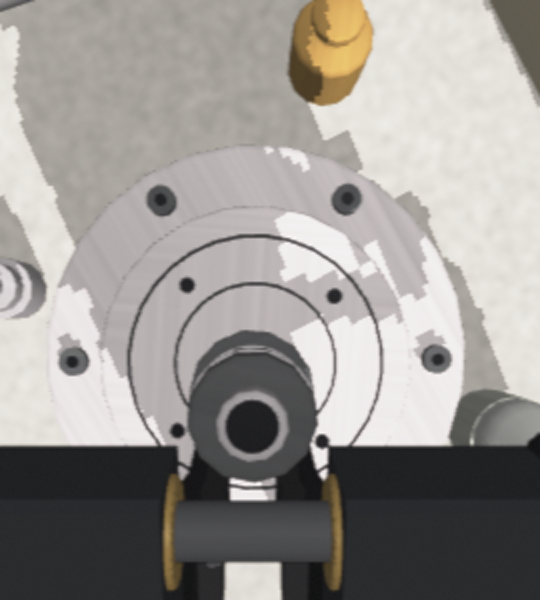

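View pics/r20b.png

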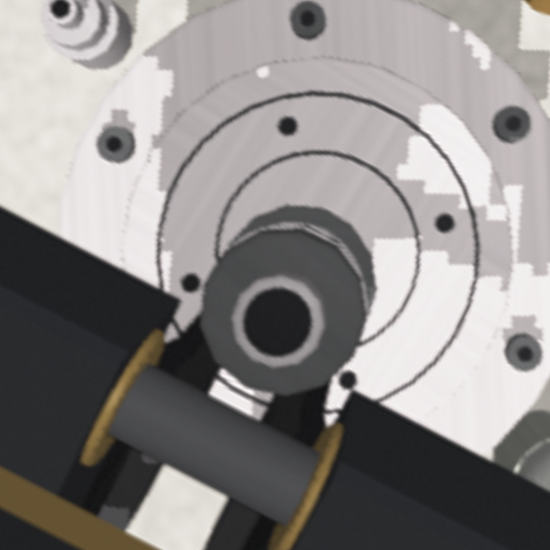

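```bash
python3 -m pendant '[{"rx":0,"ry":0,"rz":0,"tx":0.98,"ty":0.1,"tz":0.17,"jaw":12},{"rx":0,"ry":0,"rz":0,"tx":0.98,"ty":0.1,"tz":0.17,"jaw":12},{"rx":0,"ry":0,"rz":0,"tx":0.98,"ty":0.1,"tz":0.17,"jaw":12},{"rx":0,"ry":0,"rz":0,"tx":0.98,"ty":0.1,"tz":0.17,"jaw":12},{"rx":0,"ry":0,"rz":0,"tx":0.98,"ty":0.1,"tz":0.17,"jaw":12},{"rx":0,"ry":0,"rz":0,"tx":0.98,"ty":0.1,"tz":0.17,"jaw":12},{"rx":0,"ry":0,"rz":0,"tx":0,"ty":0,"tz":0,"jaw":12}]'
python3 -m pendant '[{"rx":0,"ry":0,"rz":0,"tx":-0.98,"ty":0,"tz":-0.17,"jaw":12},{"rx":0,"ry":0,"rz":0,"tx":-2,"ty":0,"tz":-0.34,"jaw":12},{"rx":0,"ry":0,"rz":0,"tx":-6,"ty":0,"tz":-1,"jaw":12},{"rx":0,"ry":0,"rz":0,"tx":-8,"ty":0,"tz":-1.4,"jaw":12},{"rx":0,"ry":0,"rz":0,"tx":-8,"ty":0,"tz":-1.4,"jaw":12},{"rx":0,"ry":0,"rz":0,"tx":-8,"ty":0,"tz":-1.4,"jaw":12},{"rx":0,"ry":0,"rz":0,"tx":0,"ty":0,"tz":0,"jaw":12},{"rx":0,"ry":0,"rz":0,"tx":0,"ty":0,"tz":0,"jaw":12}]'
python3 look.py w23; python3 rect.py r21
```

```text
time_s: 19.83
tool_pos: [0.5632, 0.0889, 0.108]
tool_rot: [180.0, -10.0, 62.5]
force: [0.5, -1.0, -0.0]
grip_width: 0.0118
time_s: 20.5
tool_pos: [0.5475, 0.0577, 0.1079]
tool_rot: [180.0, -10.0, 62.3]
force: [-0.8, 1.2, -0.9]
grip_width: 0.0123
[0.5476 0.0585 0.108 ] [179.98 -10.    62.38] [-0.89  0.62 -0.11]
[0.5477 0.059  0.108 ] [179.98 -10.01  62.43] [ 0.31 -0.91 -0.89]
```

View pics/r21a.png

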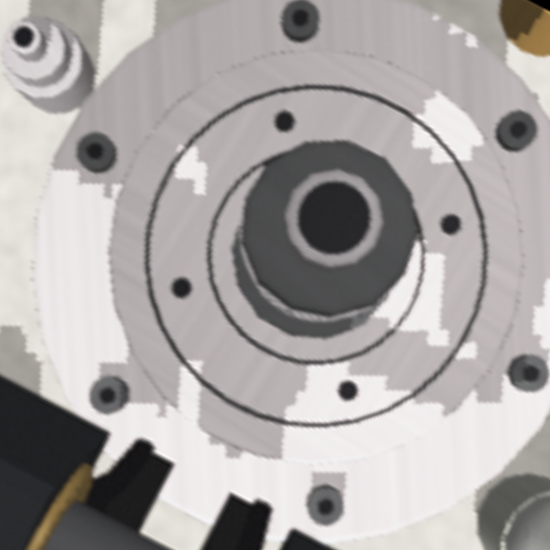

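View pics/r21b.png

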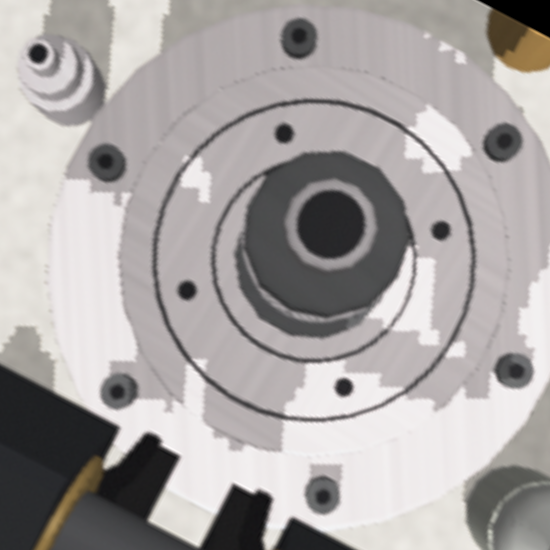

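```bash
python3 -m pendant '[{"rx":0,"ry":0,"rz":0,"tx":-5,"ty":0,"tz":0,"jaw":12},{"rx":0,"ry":0,"rz":0,"tx":-10,"ty":0,"tz":-10,"jaw":12},{"rx":0,"ry":0,"rz":0,"tx":-10,"ty":0,"tz":-20,"jaw":12},{"rx":0,"ry":0,"rz":0,"tx":-5,"ty":0,"tz":-25,"jaw":12},{"rx":0,"ry":0,"rz":0,"tx":0,"ty":0,"tz":-25,"jaw":12},{"rx":0,"ry":0,"rz":0,"tx":0,"ty":0,"tz":-10,"jaw":12},{"rx":0,"ry":0,"rz":0,"tx":0,"ty":0,"tz":0,"jaw":12},{"rx":0,"ry":0,"rz":0,"tx":0,"ty":0,"tz":0,"jaw":12},{"rx":0,"ry":0,"rz":0,"tx":0,"ty":0,"tz":0,"jaw":12}]'
python3 look.py w24; python3 rect.py r22;python3 - <<'E'
from h import *
c,f,M=cam("scene");cv2.imwrite("pics/s24.png",cv2.resize(c["img"][150:260,235:365,::-1],None,fx=5,fy=5,interpolation=cv2.INTER_CUBIC))
E
```

```text
time_s: 21.35
tool_pos: [0.5258, 0.0194, 0.1898]
tool_rot: [-179.9, -10.0, 62.5]
force: [0.1, 0.7, -0.6]
grip_width: 0.0119
[0.5257 0.0194 0.1896] [-179.85   -9.97   62.47] [0.22 0.05 0.04]
[0.5257 0.0195 0.1896] [-179.84   -9.97   62.47] [-0.31  0.44 -1.6 ]
```

View pics/w24.png

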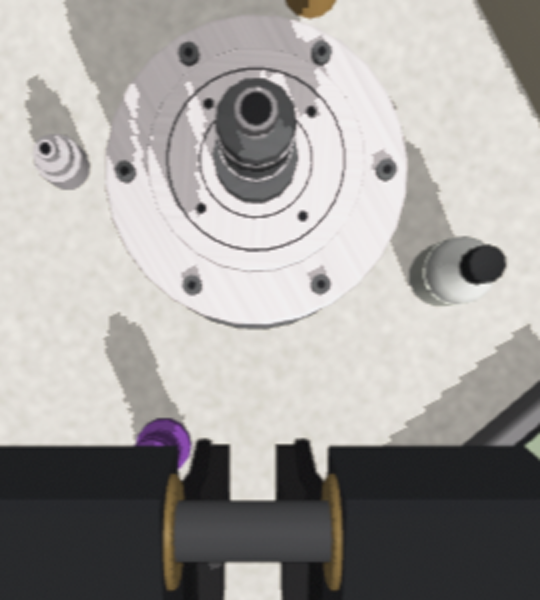

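View pics/r22a.png

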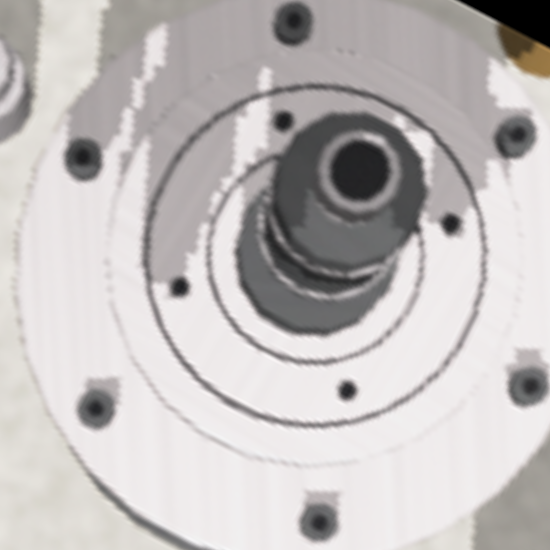

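View pics/s24.png

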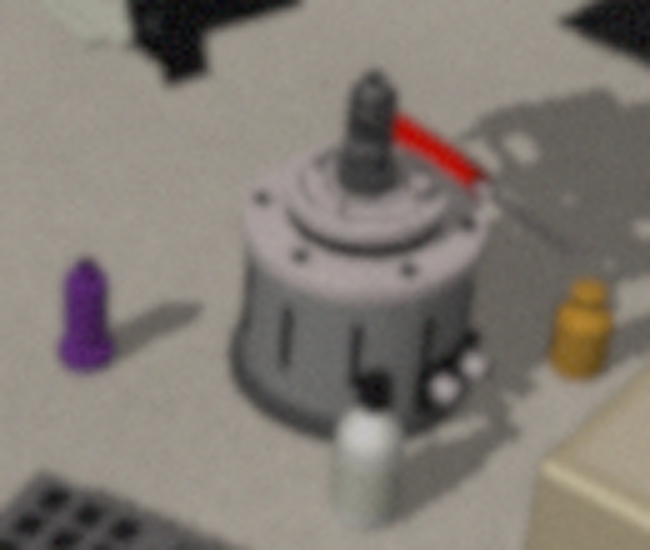

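```bash
python3 -c "
from cell import env;print(env.sign_off())"
```

```text
the job is handed in; nothing more can be done
None
```

I slid the pickup about 17 mm to the middle of the table with slow pushes (about 12 mm/s) of two slightly open fingertips on its foot. I then backed the hand clear and handed the job in at about 21 s.

**Last checks:** The wrist view put the foot's axis within about 1 mm of the ring centre. The scene view showed the pickup upright and the fingers well away. The nearby bystanders in view (stub, glue, driver, meter) looked unmoved. I did not re-measure any of them, and I did not look at the weight, spanner and case again.

**What went wrong on the way:** My first contact, at about 7 s, touched the upper body instead of the foot and rocked the pickup roughly 5 to 6 degrees, below the 14-degree limit. I backed off and it settled upright again.

**Measurement that disagreed:** Wrist depth and the scene picture both showed the fingers ending about 34 mm short of the stated 14 mm tip reach. I lowered the hand to match, and after that only the foot was pushed.

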